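# Tip the vials into the transfer carriage and hold it at its click stop

### The job

Take the small steel tray by the black bar of its bow handle, tip it so that all three vials roll off its open end into the bin of the rail carriage while the carriage is still at its loading (left) end, and stand the empty tray on the worktop again. Then take the carriage by its black upright post and slide it along the rail to the right until the spring ball of the clamp clicks into the notch, without running past it, and finish while still gripping the post with the carriage at the notch. Do not touch the vials with the fingers, and leave the cup, the cartridge and the dish alone.

Things in the scene. Friction and masses are not known exactly. Their poses are not given: they have to be found in the camera images.
- tray_handle (a point): Centre of the black bar of the tray's bow handle, to be pinched from above: 12 mm thick along the tray's y, 16 mm high, 68 mm long along the tray's x; 70 mm above the surface on which the tray stands, 46 mm of free height under the bar. Axes are the tray's: z up, -y points to its open (pouring) end.
- tray: Loose steel tray, 0.15 to 0.25 kg, 68 by 110 mm (x by y), origin under its middle on the surface it stands on. A pan open at its -y end; its floor rises by 12 degrees toward that end, so vials stay at the back while it is level. They roll off once the open end is tipped down by more than 12 degrees; about 35 degrees empties it.
- tray_lip (a point): Middle of the pouring edge of the tray's floor, at the open end: 54 mm toward -y from the handle bar and 42 mm below the bar's centre. Axes are the tray's.
- vial_1_mid (a point): Centre of a glass vial, 16 mm across and 44 mm long, lying across the tray against its back wall at the start. z is the vial's own length axis.
- vial_2_mid (a point): Centre of the second glass vial, same size, next to the first.
- vial_3_mid (a point): Centre of the third glass vial, 16 mm across and 35 mm long, nearest to the open end.
- bin_floor (a point): Centre of the inner floor of the grey open bin on the carriage; inside 84 by 84 mm, walls 4 mm thick, rim 42 mm above this point (72 mm above the worktop). Axes are the rail's: -y is the way the carriage slides, z up.
- post_grip (a point): Grip point of the black upright post on the robot's side (-x) of the carriage, 82 mm from the bin's centre and 36 mm from the bin's outer wall. The post is 16 by 16 mm, sides along the rail's x and y, from 26 to 88 mm above the worktop; this point is at 70 mm. Axes are the rail's: -y is the way the carriage slides.
- carriage (a joint): Travel of the carriage along its rail in m: 0 at the loading (left) end, grows as it slides to the rail's -y (to the right), end stop at 0.21. It slides with about 1.5 N of friction and stays where it is left. Starts at 0 to 0.025.
- cam_notch (a point): Centre of the notch between two rounded noses, 14 mm apart, on the carriage's far side. From 14 to 7 mm before the stop the first nose pushes the spring ball back and resists with up to about 15 N; then the ball snaps into the notch, centres the carriage within about 1 mm and resists going on with the same force. 7 mm beyond it snaps out. Axes are the rail's.
- detent_ball (a point): Centre of the 10 mm spring ball that looks out of the dark clamp on the rail's far flange; clamped at another place along the rail each time (carriage travel about 0.12 to 0.165). The carriage is at its click stop when cam_notch is level with this point along the rail's y. Axes are the rail's.
- rail: The fixed rail: aluminium base plate 160 by 340 mm and 12 mm thick, origin under its centre, the carriage slides along its -y. The carriage's highest part is the post, 88 mm above the worktop; the clamp with its black screw knob is 64 mm high.
- cartridge: Bystander: flat white test cartridge 44 by 62 by 10 mm, origin on the worktop under its centre.
- cup_mid (a point): Bystander: specimen cup with screw lid, 62 mm across and 69 mm high; this point is its centre.
- dish: Bystander: closed petri dish 90 mm across and 14 mm high, origin on the worktop under its centre.

How it is judged:
By the outcome, as a careful person would: the job done as asked, in the order asked, and still so for the second after the job is handed in, while the arm keeps its last pose, push and grip.
It also fails if it takes over 72 s, if anything falls off the work surface, if the arm or the gripper's body presses on something with over 40 N, if the wrist force passes 120 N, or if a joint passes its speed limit or range.

### The arm

A 6-joint arm with a two-finger parallel gripper is mounted at the origin on a cart in front of the work surface, level with it; the furniture and walls round the work are solid. World frame = base frame: x ahead of the robot, y to its left, z up, the work surface at z = 0. Lengths are in mm, angles in degrees, forces in N, time in s.
With the tool pointing down it reaches from about 350 to 850 mm from the base axis. Payload 8.1 kg.
Tool frame: the origin (TCP) lies at the very end of the fingers, on their centre line; the grasp point (between the pads) lies 19 mm behind it; z points along the fingers, y is the direction in which the jaws open and shut (so a half turn about z gives the same grasp; the last joint's range is limited). The gripper opens to 85 mm and grips with 20 to 120 N. Pads are 22 mm wide; open, the fingers measure 114 mm over their backs; the gripper's body (76 mm by 85 mm) begins 54 mm behind the grasp point. The pads swing forward as they close: fully open they stand 13 mm farther back than shut.
Start: joints at [-78.346, 7.471, 85.268, -0, 87.261, -4.893], TCP at [170.901, -575.15, 231.292] pointing down, gripper open.
Joint ranges: [-169.43, 169.43], [-51.17, 129.36], [1.28, 143.12], [-76.62, 256.62], [0, 156.53], [-152.29, 152.29]. Speed limits (degrees/s): [136.94, 136.94, 159.86, 180, 180, 180].

### API

Orientations are given as a 3x3 rotation matrix whose columns are the frame's x, y, z axes.
In Python, from plant import get_state, capture, close_job gives the robot as it stands.
- The arm moves only by the tool move_arm, never from a script. Its argument "motion" is text: rows parted by semicolons, each of 4 numbers parted by spaces: the shift along the tool's x, y, z in mm, then the turn about the tool's z in rad. In form: tx ty tz yaw; .... A call has 1 to 20 rows; each row shifts and turns the commanded pose from where the row before left it, along the tool's axes as they then stand; what a row does not reach is not made up. A row lasts 1/12 s, in which the tool goes at most 41.7 mm and 7.16 degrees, less where a joint would pass 70% of its speed; a pose out of reach is approached as far as the arm can. A call with a gripper value outside its range is refused whole. "claw" is the finger opening in mm, from 0 to 85.4, set as the call begins (left out, the last holds). The fingers move at their own pace and stop on an object; "newtons" is the grip in N (left out, the last holds). Time passes only in rows, so rows that do not move let the fingers close. It gives the time, the measured TCP pose, the force and the opening at its end, in the units of the state.
- get_state(): the state, without advancing time (a new reading comes with each control period).
- capture(name): name is "scene" or "top" or "wrist"; returns a dict with "frame" (384x512x3 uint8, red, green, blue), "fx", "fy", "cx", "cy" (pixels), "pose" (4x4, takes a point from camera to world coordinates); the wrist camera has in their place "hand_eye" (4x4, takes a point from camera to tool coordinates, whose origin is the TCP and whose axes are the flange's). Camera axes: x right, y down, z forward; pixel columns grow to the right and rows downward; lengths in mm; the calibration is good to about 2 mm. A picture is of the moment at which its call begins: read the wrist's pose just before it. There is no depth.
- close_job(): hands the job in, once; it reports no verdict.
The state is a dict: "time_s": time; "joint_pos": joint angles; "qvel": joint speeds; "joint_torque": joint torques, N m; "eef_pos": TCP position; "eef_rot": TCP orientation; "ft_force": force on the tool from outside, world axes, zero at the start; "moment": the same for the moment, N m; "opening": finger opening in mm.
Only numpy, scipy, OpenCV 4.12 (cv2) and the standard library are available. Lean on these libraries where they do the work, as an engineer would, in place of code of your own. Each camera call takes 0.05 s, during which the arm holds its last target.

## Working session

There is one attempt and no reset: what is moved stays moved. The work goes in short steps, Python scripts to look and compute and a tool call to move; the robot and the scene stay as the last step left them, time stands still between calls to the robot, and variables do not carry over. Pictures are saved under pics/ and viewed, and the job is handed in when it is done.

Besides the shell and the picture viewer there is one more tool, called after "Request:" as name(argument=value, ...) on one line, values as JSON. move_arm: Moves the arm, as the interface text tells. Its arguments: {"type":"object","properties":{"motion":{"type":"string"},"claw":{"type":"number"},"newtons":{"type":"number"}},"required":["motion"]}

```bash
mkdir -p pics; ls
python3 - <<'E'
from plant import *
import cv2,numpy as np
np.set_printoptions(precision=4,suppress=True)
s=get_state();print(s['eef_pos'],s['eef_rot'],s['time_s'],s['opening'])
for n in ['scene','top','wrist']:
    c=capture(n);cv2.imwrite(f'pics/{n}0.png',c['frame'][:,:,::-1])
    print(n,c['fx'],c['fy'],c['cx'],c['cy']);print(c.get('pose',c.get('hand_eye')))
E
```

```text
pics
[ 170.8078 -574.59    230.2275] [[ 0.9586  0.2848 -0.0004]
 [ 0.2848 -0.9586  0.0018]
 [ 0.0002 -0.0019 -1.    ]] 0.0 85.3479014744107
scene 346.635753797245 346.635753797245 254.87896653337907 195.16174455680073
[[ -0.7185  -0.5275   0.4533 104.9459]
 [ -0.6955   0.5382  -0.4761 507.5678]
 [  0.0072  -0.6573  -0.7536 744.1198]
 [  0.       0.       0.       1.    ]]
top 348.664878749151 348.664878749151 255.8746788298187 195.84272382931564
[[  -0.0116   -0.9807    0.195   290.7422]
 [  -0.9999    0.0112   -0.0032  104.2822]
 [   0.001    -0.195    -0.9808 1268.5929]
 [   0.        0.        0.        1.    ]]
wrist 327.6146448682795 327.6146448682795 254.50500578595592 189.5142025728769
[[  -0.0001   -0.949    -0.3153   80.8969]
 [   1.       -0.0002    0.0002   -0.7322]
 [  -0.0003   -0.3153    0.949  -142.4646]
 [   0.        0.        0.        1.    ]]
```

View pics/scene0.png

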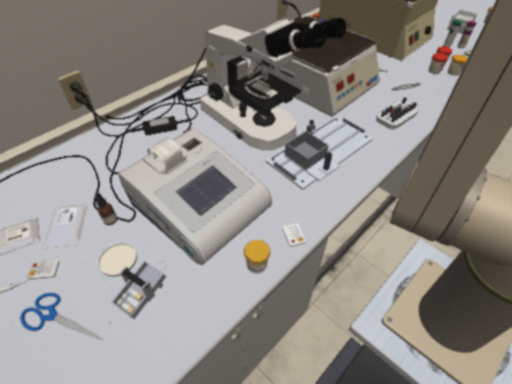

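View pics/top0.png

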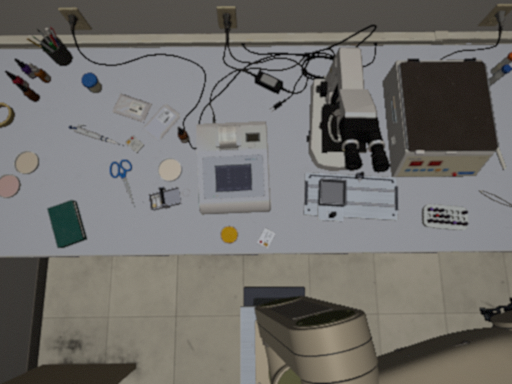

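View pics/wrist0.png

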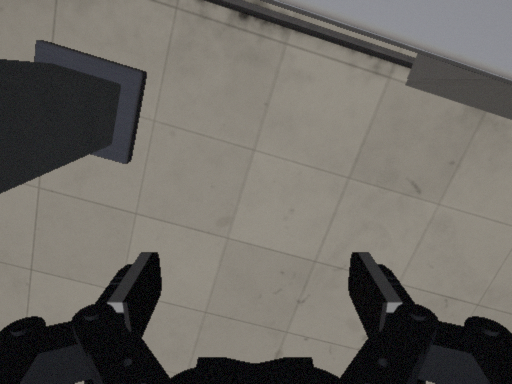

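The scene shows the tray with its vials at scene (140,288) and top (165,198). The rail and bin are at top (350,197) with the bin at (333,192). Next I'll enlarge the crops.

Run:
```python
import cv2
def crop(n,x,y,w,h,o,f):
    i=cv2.imread(f'pics/{n}.png')[y:y+h,x:x+w]
    cv2.imwrite(f'pics/{o}.png',cv2.resize(i,None,fx=f,fy=f,interpolation=cv2.INTER_CUBIC))
crop('top0',140,150,100,75,'t_tray',8)
crop('top0',295,160,112,75,'t_rail',7)
crop('scene0',90,240,90,75,'s_tray',8)
crop('scene0',260,110,120,80,'s_rail',6.6)
```

```text
(no output)
```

View pics/t_tray.png

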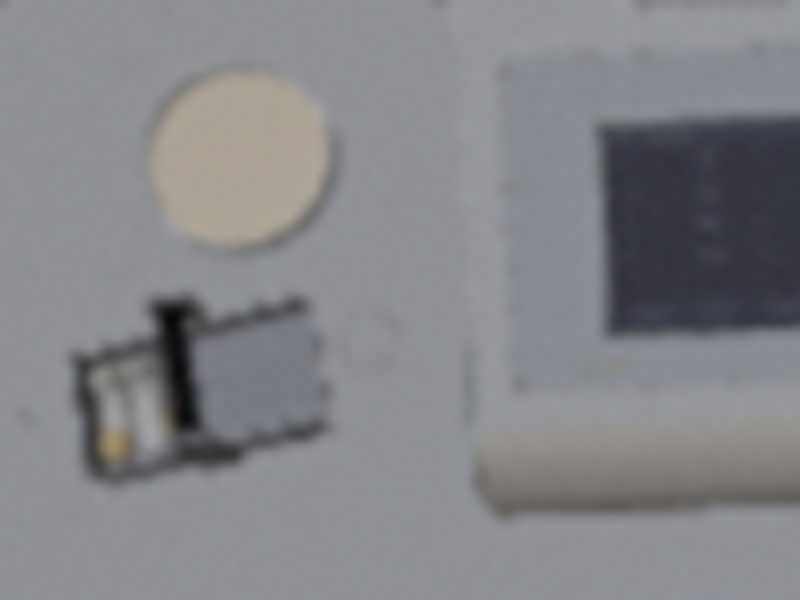

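View pics/t_rail.png

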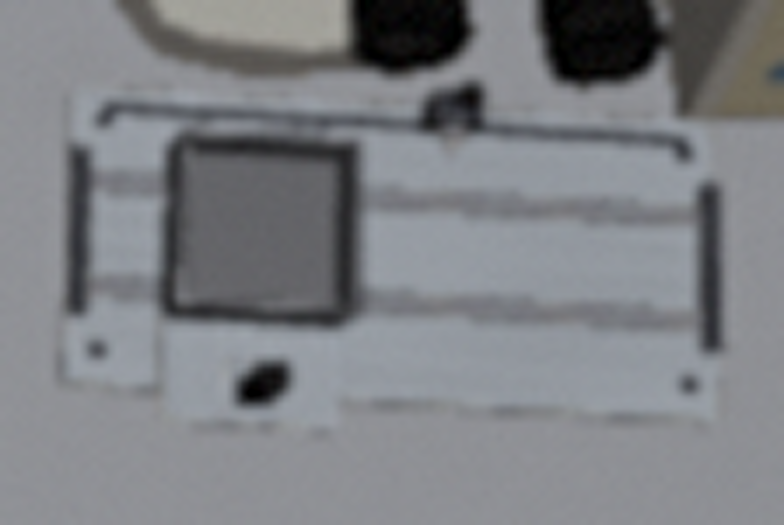

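View pics/s_tray.png

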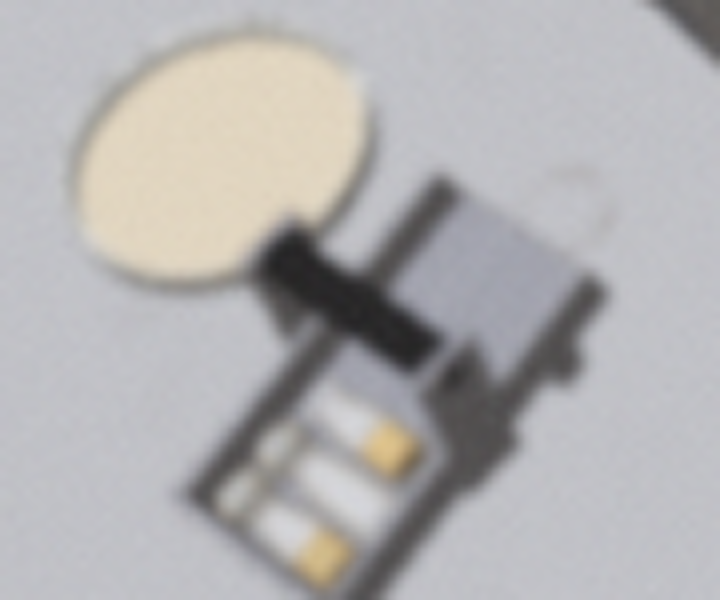

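View pics/s_rail.png

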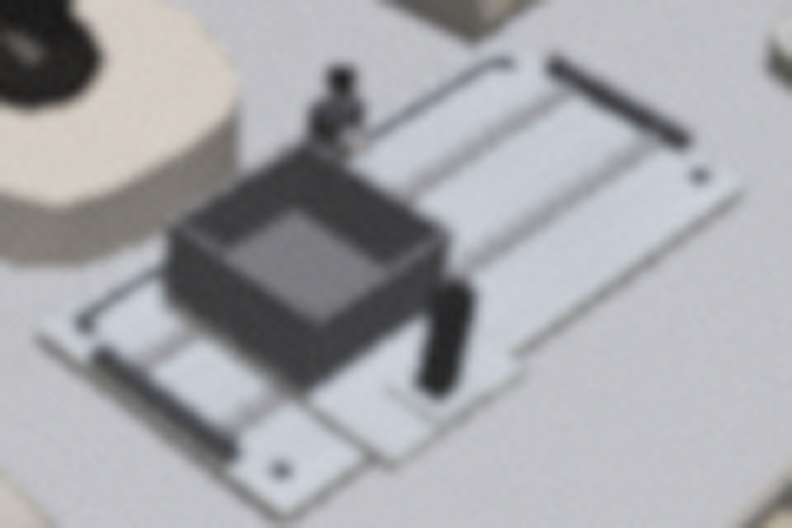

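```bash
cat > h.py <<'E'
import numpy as np,cv2
from plant import *
np.set_printoptions(precision=2,suppress=True)
C={'top':(348.665,255.875,195.843,np.array([[-0.0116,-0.9807,0.195,290.7422],[-0.9999,0.0112,-0.0032,104.2822],[0.001,-0.195,-0.9808,1268.5929]])),
'scene':(346.636,254.879,195.162,np.array([[-0.7185,-0.5275,0.4533,104.9459],[-0.6955,0.5382,-0.4761,507.5678],[0.0072,-0.6573,-0.7536,744.1198]]))}
def ray(cam,u,v):
    f,cx,cy,P=C[cam];d=P[:,:3]@[(u-cx)/f,(v-cy)/f,1];return P[:,3],d/np.linalg.norm(d)
def atz(cam,u,v,z):
    o,d=ray(cam,u,v);return o+d*(z-o[2])/d[2]
def proj(cam,p):
    f,cx,cy,P=C[cam];q=P[:,:3].T@(np.array(p)-P[:,3]);return f*q[:2]/q[2]+[cx,cy]
def tri(a,b):
    o1,d1=ray('top',*a);o2,d2=ray('scene',*b);A=np.c_[d1,-d2];t=np.linalg.lstsq(A,o2-o1,rcond=None)[0]
    p,q=o1+d1*t[0],o2+d2*t[1];return (p+q)/2,np.linalg.norm(p-q)
E
python3 - <<'E'
from h import *
T=lambda x,y:(140+x/8,150+y/8)
S=lambda x,y:(90+x/8,240+y/8)
R=lambda x,y:(295+x/7,160+y/7)
Q=lambda x,y:(260+x/6.6,110+y/6.6)
print('bar',tri(T(180,365),S(350,297)),atz('top',*T(180,365),78),atz('scene',*S(350,297),78))
print('bar ends top',atz('top',*T(170,302),78),atz('top',*T(188,430),78))
print('bar ends sc',atz('scene',*S(282,245),78),atz('scene',*S(422,350),78))
print('tray outline z~40', [atz('top',*T(*p),42)[:2] for p in [(75,355),(300,300),(325,428),(100,480)]])
print('rim',[atz('top',*R(*p),72)[:2] for p in [(172,138),(355,145),(345,322),(165,312)]])
print('rim sc',[atz('scene',*Q(*p),72)[:2] for p in [(308,150),(445,235),(310,330),(168,235)]])
print('post',atz('top',*R(276,370),88),atz('scene',*Q(455,285),88))
print('clamp',tri(R(462,95),Q(342,75)),atz('top',*R(452,145),25),)
print('rail corners',[atz('top',*R(*p),12)[:2] for p in [(75,90),(715,120),(710,420),(62,380)]])
E
```

```text
bar (array([534.43, 428.64,  67.88]), np.float64(1.2892000449307355)) [531.93 425.4   78.  ] [528.53 430.25  78.  ]
bar ends top [560.08 430.91  78.  ] [503.17 420.77  78.  ]
bar ends sc [554.63 434.36  78.  ] [502.14 425.68  78.  ]
tray outline z~40 [array([544.34, 482.38]), array([568.48, 382.29]), array([509.8 , 369.26]), array([487.46, 468.55])]
rim [array([ 584.16, -125.27]), array([ 579.48, -217.4 ]), array([ 489.1 , -206.83]), array([ 495.17, -117.58])]
rim sc [array([ 572.33, -209.93]), array([ 491.33, -205.89]), array([ 495.8 , -114.93]), array([ 579.55, -119.06])]
post [ 463.08 -167.5    88.  ] [ 459.78 -165.55   88.  ]
clamp (array([ 605.88, -277.56,   61.23]), np.float64(4.122496775942433)) [ 590.24 -280.89   25.  ]
rail corners [array([625.72, -86.41]), array([ 605.43, -425.5 ]), array([ 445.46, -408.39]), array([470.21, -73.51])]
```

The top and scene measurements agree to about 4 mm. The bar is at about (531,428), the bin at about (536,-165), and the post at about (460,-166). I'll head toward the tray.

Request:
move_arm(motion="29 -25.6 -4.4 0;29 -25.6 -4.4 0;29 -25.6 -4.4 0;29 -25.6 -4.4 0;29 -25.6 -4.4 0;29 -25.6 -4.4 0;29 -25.6 -4.4 0;29 -25.6 -4.4 0;29 -25.6 -4.4 0;29 -25.6 -4.4 0;29 -25.6 -4.4 0;29 -25.6 -4.4 0;29 -25.6 -4.4 0;29 -25.6 -4.4 0;29 -25.6 -4.4 0;29 -25.6 -4.4 0")

```text
time_s: 1.48
eef_pos: [499.6, -48.4, 301.8]
eef_rot: [[0.959, 0.285, 0.0], [0.285, -0.959, -0.0], [-0.0, 0.0, -1.0]]
ft_force: [0.8, -0.7, -0.0]
opening: 85.7
```

Request:
move_arm(motion="8.5 -38 0 0;8.5 -38 0 0;8.5 -38 0 0;8.5 -38 0 0;8.5 -38 0 0;8.5 -38 0 0;8.5 -38 0 0;8.5 -38 0 0;8.5 -38 0 0;8.5 -38 0 0;8.5 -38 0 0")

```text
time_s: 2.4
eef_pos: [468.9, 378.9, 301.4]
eef_rot: [[0.959, 0.285, -0.0], [0.285, -0.959, -0.0], [-0.0, 0.0, -1.0]]
ft_force: [0.3, -0.8, -0.1]
opening: 85.3
```

Run:
```python
from h import *
s=get_state();print(s['joint_pos'],s['eef_pos'],s['eef_rot'])
c=capture('wrist');cv2.imwrite('pics/w1.png',c['frame'][:,:,::-1])
```

```text
[ 34.07   6.89  78.65  -0.    94.48 107.51] [468.94 378.86 301.36] [[ 0.96  0.28 -0.  ]
 [ 0.28 -0.96 -0.  ]
 [-0.    0.   -1.  ]]
```

View pics/w1.png

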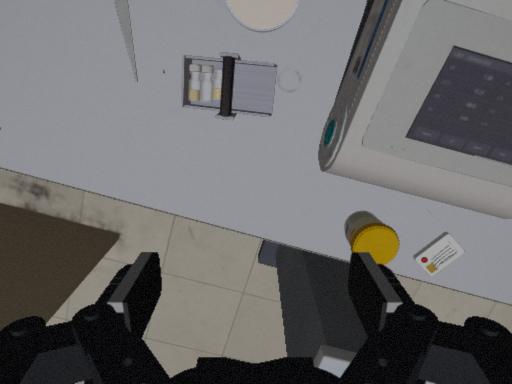

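Request:
move_arm(motion="-37 15.3 0 0;-37 15.3 0 0;-37 15.3 0 0;-37 15.3 0 0;-37 15.3 0 0;-37 15.3 0 0;-37 15.3 0 0")

```text
time_s: 3.03
eef_pos: [250.3, 199.4, 301.0]
eef_rot: [[0.959, 0.285, -0.001], [0.285, -0.959, -0.0], [-0.001, 0.0, -1.0]]
ft_force: [0.2, -0.7, 1.9]
opening: 85.4
```

Run:
```python
from h import *
s=get_state();print(s['joint_pos'],s['eef_pos'],s['eef_rot'])
```

```text
[ 29.35 -39.93 116.91  -0.   103.05 102.79] [250.27 199.44 300.98] [[ 0.96  0.29 -0.  ]
 [ 0.29 -0.96 -0.  ]
 [-0.    0.   -1.  ]]
```

Request:
move_arm(motion="-35 14 0 0;-35 14 0 0;-35 14 0 0;0 0 0 0")

```text
time_s: 3.37
eef_pos: [192.1, 153.4, 310.6]
eef_rot: [[0.958, 0.284, -0.031], [0.284, -0.959, -0.025], [-0.037, 0.015, -0.999]]
ft_force: [0.9, 0.8, 1.4]
opening: 85.1
```

Run:
```python
from h import *
s=get_state();print(s['joint_pos'],s['eef_pos'],s['eef_rot'])
```

```text
[ 27.24 -51.12 121.76  -0.47 111.58 100.56] [192.14 153.39 310.55] [[ 0.96  0.28 -0.03]
 [ 0.28 -0.96 -0.02]
 [-0.04  0.01 -1.  ]]
```

Request:
move_arm(motion="-35 14 0 0;-35 14 0 0;-35 14 0 0;-35 14 0 0;0 0 0 0")

```text
time_s: 3.78
eef_pos: [156.8, 126.4, 352.7]
eef_rot: [[0.952, 0.288, -0.103], [0.28, -0.956, -0.083], [-0.122, 0.051, -0.991]]
ft_force: [0.8, 0.8, 1.1]
opening: 85.4
```

Request:
move_arm(motion="37 -15.3 0 0;37 -15.3 0 0;37 -15.3 0 0;37 -15.3 0 0")

```text
time_s: 4.12
eef_pos: [281.9, 228.2, 328.3]
eef_rot: [[0.952, 0.287, -0.102], [0.28, -0.956, -0.082], [-0.122, 0.05, -0.991]]
ft_force: [-0.2, 0.1, 1.9]
opening: 84.9
```

Run:
```python
from h import *
s=get_state();print(s['joint_pos'],s['eef_pos'],s['eef_rot'])
```

```text
[ 31.81 -23.7  103.86  -0.96 107.33 105.03] [281.89 228.22 328.32] [[ 0.95  0.29 -0.1 ]
 [ 0.28 -0.96 -0.08]
 [-0.12  0.05 -0.99]]
```

```bash
cat > kin.py <<'E'
import numpy as np
from scipy.spatial.transform import Rotation as Ro
from scipy.optimize import least_squares
def fk(q,p,s4=1,s6=1):
    q=np.radians(q);d,h,L1,L2,e,Lt=p
    Rz=lambda a:Ro.from_euler('z',a).as_matrix();Ry=lambda a:Ro.from_euler('y',a).as_matrix()
    R1=Rz(q[0]);R2=R1@Ry(q[1]);R3=R2@Ry(q[2])
    P=R1@[d,0,h]+R2@[0,0,L1]+R3@[e,0,L2]
    R=R3@Rz(s4*q[3])@Ry(q[4])@Rz(s6*q[5])@Rz(np.pi/2)
    return P+R@[0,0,Lt],R,P
data=[([-78.346,7.471,85.268,0,87.261,-4.893],[170.901,-575.15,231.292]),
([34.07,6.89,78.65,0,94.48,107.51],[468.94,378.86,301.36]),
([29.35,-39.93,116.91,0,103.05,102.79],[250.27,199.44,300.98]),
([27.24,-51.12,121.76,-.47,111.58,100.56],[192.14,153.39,310.55]),
([31.81,-23.7,103.86,-.96,107.33,105.03],[281.89,228.22,328.32])]
r=least_squares(lambda p:np.concatenate([fk(q,p)[0]-x for q,x in data]+[0.001*(p-300)]),[100,300,400,400,0,250])
P0=r.x
if __name__=='__main__':
    print(r.x,r.cost,r.fun[:15].round(1))
    for s4 in(1,-1):
        for s6 in (1,-1): print(s4,s6,fk(data[-1][0],P0,s4,s6)[1].round(3).tolist())
    for q in [(0,-51.17,121,0,0,0),(0,-51.17,100,0,0,0),(0,-51.17,80,0,0,0)]:
        q=list(q);q[4]=180-q[1]-q[2];print(q,fk(q,P0)[0])
E
python3 kin.py
```

```text
[ -5.21972998 211.95066613 372.66810447 556.5306935   60.32847017
 263.25497247] 6487.281368856145 [-50.5  -8.8   0.1  27.2 -43.3   0.4  21.  -46.9   0.1  21.7 -45.5  -0.2
  34.2 -37.1  -0.4]
1 1 [[0.952, 0.287, -0.102], [0.28, -0.956, -0.082], [-0.122, 0.05, -0.991]]
1 -1 [[-0.68, -0.726, -0.102], [-0.721, 0.688, -0.082], [0.13, 0.018, -0.991]]
-1 1 [[0.948, 0.294, -0.119], [0.289, -0.956, -0.055], [-0.13, 0.018, -0.991]]
-1 -1 [[-0.674, -0.729, -0.119], [-0.729, 0.683, -0.055], [0.122, 0.05, -0.991]]
[0, -51.17, 121, 0, 110.17000000000002, 0] [247.67056088   0.         317.62978364]
[0, -51.17, 100, 0, 131.17000000000002, 0] [163.11600573   0.         503.31174558]
[0, -51.17, 80, 0, 151.17000000000002, 0] [ 25.68521685   0.         640.82296358]
```

```bash
sed -i 's/d,h,L1,L2,e,Lt=p/d,h,L1,L2,e,Lt,sy=p/; s/\[d,0,h\]/[d,sy,h]/; s/400,400,0,250\]/400,400,0,250,50]/' kin.py; python3 kin.py
```

```text
[1.11193582e-02 3.18164314e+02 3.69256438e+02 5.53374521e+02
 6.18998883e+01 3.64712127e+02 5.11801156e+01] 0.143606671741736 [-0.  0.  0. -0.  0.  0.  0.  0. -0.  0. -0.  0.  0. -0. -0.]
1 1 [[0.952, 0.287, -0.102], [0.28, -0.956, -0.082], [-0.122, 0.05, -0.991]]
1 -1 [[-0.68, -0.726, -0.102], [-0.721, 0.688, -0.082], [0.13, 0.018, -0.991]]
-1 1 [[0.948, 0.294, -0.119], [0.289, -0.956, -0.055], [-0.13, 0.018, -0.991]]
-1 -1 [[-0.674, -0.729, -0.119], [-0.729, 0.683, -0.055], [0.122, 0.05, -0.991]]
[0, -51.17, 121, 0, 110.17000000000002, 0] [253.13835126  51.1801156  317.68380357]
[0, -51.17, 100, 0, 131.17000000000002, 0] [169.66319453  51.1801156  502.66848986]
[0, -51.17, 80, 0, 151.17000000000002, 0] [ 33.42848978  51.1801156  639.91756602]
```

Request:
move_arm(motion="18 -7.5 -31 0;18 -7.5 -31 0;18 -7.5 -31 0;18 -7.5 -31 0;18 -7.5 -31 0;18 -7.5 -31 0;18 -7.5 -31 0;18 -7.5 -31 0;18 -7.5 -31 0;18 -7.5 -31 0;18 -7.5 -31 0")

```text
time_s: 5.03
eef_pos: [460.0, 372.1, 604.1]
eef_rot: [[0.952, 0.288, -0.103], [0.28, -0.956, -0.083], [-0.122, 0.05, -0.991]]
ft_force: [1.2, -0.2, 0.6]
opening: 85.6
```

```bash
cat > st.py <<'E'
from h import *
s=get_state();z=s['eef_rot'][:,2] if isinstance(s['eef_rot'],np.ndarray) else np.array(s['eef_rot'])[:,2]
R=np.array(s['eef_rot'])
print('t',s['time_s'],'q',np.array(s['joint_pos']).round(1),'p',np.array(s['eef_pos']).round(1))
print(R.round(3).tolist(),'tilt',np.degrees(np.arccos(-z[2])).round(2),'lowdir',np.degrees(np.arctan2(-z[1],-z[0])).round(1),'F',np.array(s['ft_force']).round(1),'op',round(s['opening'],1))
E
python3 st.py
```

```text
t 5.0333 q [ 34.4  31.   16.1  -0.9 140.4 107.1] p [460.  372.1 604.1]
[[0.952, 0.288, -0.103], [0.28, -0.956, -0.083], [-0.122, 0.05, -0.991]] tilt 7.57 lowdir 38.8 F [ 1.2 -0.2  0.6] op 85.6
```

Request:
move_arm(motion="25 -10 -29 0;25 -10 -29 0;25 -10 -29 0;25 -10 -29 0")

```text
time_s: 5.37
eef_pos: [408.0, 330.4, 654.1]
eef_rot: [[0.932, 0.291, -0.215], [0.265, -0.954, -0.14], [-0.246, 0.073, -0.967]]
ft_force: [0.3, 0.3, 0.1]
opening: 85.5
```

```bash
python3 st.py
```

```text
t 5.3667 q [ 33.3  37.2   1.3   0.2 156.3 107.1] p [408.  330.4 654.1]
[[0.932, 0.291, -0.215], [0.265, -0.954, -0.14], [-0.246, 0.073, -0.967]] tilt 14.86 lowdir 33.0 F [0.3 0.3 0.1] op 85.5
```

Request:
move_arm(motion="32 -12.5 20 0;32 -12.5 20 0;32 -12.5 20 0;32 -12.5 20 0;36 -15 -10 0;36 -15 -10 0;36 -15 -10 0;36 -15 -10 0")

```text
time_s: 6.03
eef_pos: [546.3, 443.3, 473.6]
eef_rot: [[0.945, 0.285, -0.158], [0.274, -0.957, -0.091], [-0.177, 0.043, -0.983]]
ft_force: [-0.2, -0.6, -0.1]
opening: 85.1
```

```bash
python3 st.py
```

```text
t 6.0333 q [ 34.5  51.5   1.4   1.2 137.5 108.9] p [546.3 443.3 473.6]
[[0.945, 0.285, -0.158], [0.274, -0.957, -0.091], [-0.177, 0.043, -0.983]] tilt 10.5 lowdir 30.1 F [-0.2 -0.6 -0.1] op 85.1
```

Request:
move_arm(motion="36 -16 -7 0;36 -16 -7 0;36 -16 -7 0;36 -16 -7 0;36 -16 -7 0")

```text
time_s: 6.45
eef_pos: [603.6, 496.2, 406.5]
eef_rot: [[0.957, 0.28, -0.074], [0.279, -0.96, -0.022], [-0.077, 0.0, -0.997]]
ft_force: [-0.3, 0.9, -0.0]
opening: 85.5
```

```bash
python3 st.py
```

```text
t 6.45 q [ 35.   56.    1.4   1.8 126.7 109.7] p [603.6 496.2 406.5]
[[0.957, 0.28, -0.074], [0.279, -0.96, -0.022], [-0.077, 0.0, -0.997]] tilt 4.42 lowdir 16.4 F [-0.3  0.9 -0. ] op 85.5
```

```bash
cat > sim.py <<'E'
from kin import *
lo=np.array([-169.43,-51.17,1.28,-76.62,0,-152.29]);hi=np.array([169.43,129.36,143.12,256.62,156.53,152.29])
V=np.array([136.94,136.94,159.86,180,180,180])*.7/12
def step(q,row,w,mode='lsq',speed=True):
    p,R,_=fk(q,P0);row=np.array(row,float)
    pt=p+R@row[:3];Rt=R@Ro.from_rotvec([0,0,row[3]]).as_matrix()
    def f(x):
        P,Rr,_=fk(x,P0);return np.r_[(P-pt),w*Ro.from_matrix(Rt@Rr.T).as_rotvec()]
    if mode=='lsq':
        l,h=(np.maximum(lo,q-V),np.minimum(hi,q+V)) if speed else (lo,hi)
        l-=1e-6;h+=1e-6
        return least_squares(f,np.clip(q,l,h),bounds=(l,h)).x
    x=q.copy()
    for _ in range(60):
        e=f(x);J=np.array([(f(x+np.eye(6)[i]*1e-3)-e)/1e-3 for i in range(6)]).T
        dx=-np.linalg.solve(J.T@J+mode*np.eye(6),J.T@e);x=np.clip(x+np.clip(dx,-5,5),lo,hi)
    d=x-q;k=max(1,np.max(abs(d)/V));return q+d/k
if __name__=='__main__':
    q0=np.array([34.4,31,16.1,-.9,140.4,107.1])
    for w in (30,100,200,400,1000,3000):
        for m in ('lsq',1e-2,1):
            q=q0.copy()
            for r in [(25,-10,-29,0)]*4:q=step(q,r,w,m)
            a=q.round(1)
            for r in [(32,-12.5,20,0)]*4+[(36,-15,-10,0)]*4:q=step(q,r,w,m)
            b=q.round(1)
            for r in [(36,-16,-7,0)]*5:q=step(q,r,w,m)
            print(w,m,a,b,q.round(1))
    print('actual [33.3,37.2,1.3,.2,156.3,107.1] [34.5 51.5 1.4 1.2 137.5 108.9] [35 56 1.4 1.8 126.7 109.7]')
E
python3 sim.py
```

```text
30 lsq [ 33.6  31.8   1.3   2.5 124.6 108.8] [ 33.9  35.5   1.3   4.5  80.5 109.2] [ 34.2  33.7   1.3   5.9  53.5 108.9]
30 0.01 [ 34.1  63.    2.1   2.2 155.3 109.9] [ 34.  107.4   1.3   9.4 156.1 117.9] [ 30.6 129.4   1.3  26.5 156.5 138.7]
30 1 [ 33.7  33.    1.3   2.3 126.6 108.7] [ 34.   37.4   1.3   4.3  83.3 109.3] [ 34.3  36.    1.3   5.7  56.3 109.1]
100 lsq [ 33.7  32.6   1.3   2.2 126.7 108.7] [ 34.   36.6   1.3   4.1  85.4 109.3] [ 34.3  34.5   1.3   5.3  60.3 109.2]
100 0.01 [ 34.6  63.    3.4  -1.6 154.2 106.4] [ 3.530e+01  1.116e+02  1.300e+00 -1.000e-01  1.556e+02  1.082e+02] [ 35.7 129.4   1.3  26.3 156.5 135.1]
100 1 [ 33.7  38.4   1.3   2.1 131.9 108.8] [ 33.9  48.4   1.3   4.2  95.8 109.9] [ 34.   50.8   1.3   5.5  72.8 110.2]
200 lsq [ 33.9  34.5   1.3   1.5 131.7 108.4] [ 34.3  39.7   1.3   3.1  97.  109.2] [ 34.6  37.6   1.3   4.1  75.8 109.5]
200 0.01 [ 34.6  63.    3.4  -2.2 154.3 105.8] [ 35.4 112.    1.3  -1.6 155.7 106.5] [ 36.8 129.4   1.3   5.9 156.5 113.8]
200 1 [ 34.   50.9   1.3   1.6 145.3 108.8] [ 34.2  75.5   1.3   4.  126.5 111.1] [ 34.   89.7   1
[... 550 characters left out ...]
 106. ] [ 35.4 112.    1.3  -1.4 155.7 106.8] [ 36.9 129.4   1.3  11.8 156.5 120.2]
1000 1 [ 34.5  62.8   1.3  -1.5 156.5 106.5] [ 35.4 104.8   1.3   0.4 156.5 108.8] [ 36.3 129.4   1.3   3.6 156.5 111.7]
3000 lsq [ 34.5  40.8   1.3  -1.  145.3 107.1] [ 35.1  54.5   1.3  -0.6 131.2 108.1] [ 35.7  59.6   1.3  -0.4 125.8 108.8]
3000 0.01 [ 34.6  63.    3.2  -2.  154.4 106. ] [ 35.4 111.9   1.3  -1.4 155.7 106.8] [ 36.9 129.4   1.3   9.6 156.5 117.8]
3000 1 [ 34.6  63.    1.3  -1.7 156.5 106.3] [ 3.540e+01  1.051e+02  1.300e+00 -1.000e-01  1.565e+02  1.083e+02] [ 36.4 129.4   1.3   2.9 156.5 111. ]
actual [33.3,37.2,1.3,.2,156.3,107.1] [34.5 51.5 1.4 1.2 137.5 108.9] [35 56 1.4 1.8 126.7 109.7]
```

Request:
move_arm(motion="30 -14 -21 0;30 -14 -21 0;30 -14 -21 0")

```text
time_s: 6.7
eef_pos: [618.0, 511.0, 420.5]
eef_rot: [[0.96, 0.279, -0.013], [0.279, -0.96, 0.029], [-0.004, -0.031, -1.0]]
ft_force: [0.0, 0.1, 0.5]
opening: 85.5
```

```bash
python3 st.py
```

```text
t 6.7 q [ 35.1  55.    1.3   2.1 123.3 110.1] p [618.  511.  420.5]
[[0.96, 0.279, -0.013], [0.279, -0.96, 0.029], [-0.004, -0.031, -1.0]] tilt 1.81 lowdir -66.0 F [0.  0.1 0.5] op 85.5
```

Run:
```python
from h import *
R=np.array([[.9586,.2848,0],[.2848,-.9586,0],[0,0,-1.]]);p=np.array([468.94,378.86,301.36])
H=np.array([[-.0001,-.949,-.3153,80.8969],[1,-.0002,.0002,-.7322],[-.0003,-.3153,.949,-142.4646]])
f,cx,cy=327.6146,254.505,189.514
def w(u,v,z):
    d=R@H[:,:3]@[(u-cx)/f,(v-cy)/f,1];o=p+R@H[:,3];return o+d*(z-o[2])/d[2]
i=cv2.imread('pics/w1.png')[30:140,160:320];cv2.imwrite('pics/w1c.png',cv2.resize(i,None,fx=5,fy=5,interpolation=cv2.INTER_CUBIC))
for q in [(229,57),(226,117),(227.5,87)]:print(w(*q,78))
```

```text
[561.11 434.5   78.  ]
[501.18 421.7   78.  ]
[531.97 428.28  78.  ]
```

View pics/w1c.png

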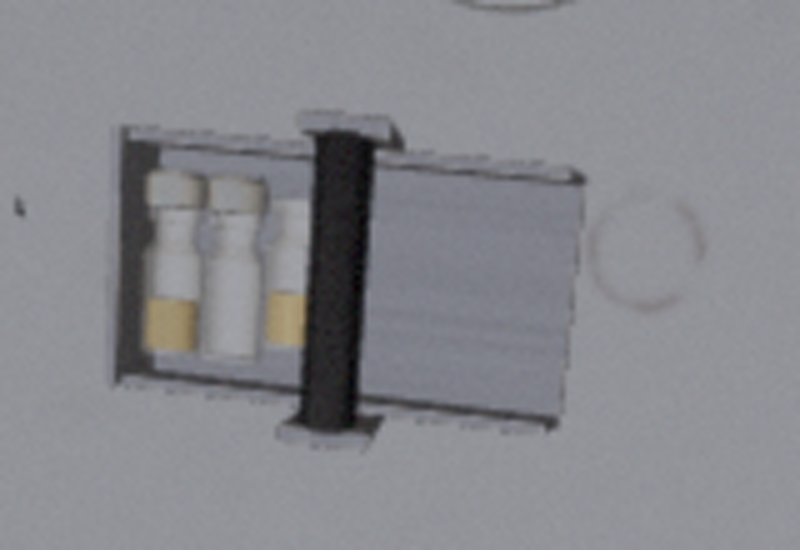

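Request:
move_arm(motion="-15 8.9 31.2 0.0105;-15 8.9 31.2 0.0105;-15 8.9 31.2 0.0105;-15 8.9 31.2 0.0105;-15 8.9 31.2 0.0105;-15 8.9 31.2 0.0105;-15 8.9 31.2 0.0105;0 0 0 0", claw=50)

```text
time_s: 7.37
eef_pos: [546.9, 446.3, 241.1]
eef_rot: [[0.975, 0.222, -0.031], [0.223, -0.975, 0.016], [-0.027, -0.023, -0.999]]
ft_force: [-2.2, -1.6, -5.9]
opening: 50.1
```

```bash
python3 st.py
```

```text
t 7.3667 q [ 34.1  24.7  63.8   1.8  92.4 111.3] p [546.9 446.3 241.1]
[[0.975, 0.222, -0.031], [0.223, -0.975, 0.016], [-0.027, -0.023, -0.999]] tilt 2.03 lowdir -27.1 F [-2.2 -1.6 -5.9] op 50.1
```

Request:
move_arm(motion="-3.5 4.7 20 0.004;-3.5 4.7 30 0.004;-3.5 4.7 30 0.004;-3.5 4.6 30 0.004;0 0 30 0;0 0 25 0;0 0 15 0;0 0 8 0;0 0 0 0")

```text
time_s: 8.12
eef_pos: [542.1, 435.7, 64.5]
eef_rot: [[0.978, 0.208, -0.016], [0.208, -0.978, 0.027], [-0.01, -0.03, -1.0]]
ft_force: [0.5, 0.4, -0.2]
opening: 49.8
```

```bash
python3 st.py
python3 - <<'E'
from h import *
c=capture('wrist');cv2.imwrite('pics/w2.png',c['frame'][:,:,::-1])
E
```

```text
t 8.1167 q [ 33.6  28.7  77.4   1.9  73.8 111.1] p [542.1 435.7  64.5]
[[0.978, 0.208, -0.016], [0.208, -0.978, 0.027], [-0.01, -0.03, -1.0]] tilt 1.79 lowdir -60.3 F [ 0.5  0.4 -0.2] op 49.8
```

View pics/w2.png

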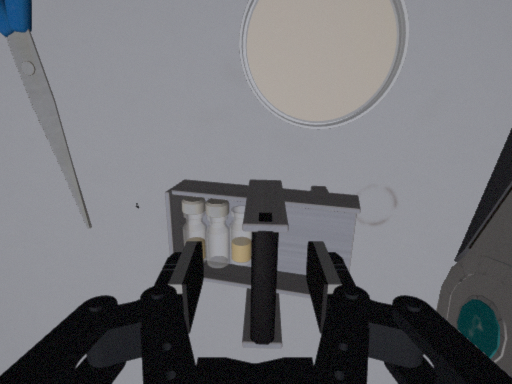

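Request:
move_arm(motion="0 0 0 0;0 0 0 0")

```text
time_s: 8.33
eef_pos: [543.5, 436.4, 67.6]
eef_rot: [[0.978, 0.208, -0.012], [0.208, -0.978, 0.029], [-0.005, -0.031, -0.999]]
ft_force: [0.3, 0.0, -0.3]
opening: 50.1
```

Request:
move_arm(motion="-6.7 3 7 0;-6.7 2.5 7 0;0 0 0 0;0 0 0 0")

```text
time_s: 8.67
eef_pos: [529.9, 427.7, 51.7]
eef_rot: [[0.978, 0.208, -0.015], [0.208, -0.978, 0.028], [-0.009, -0.03, -1.0]]
ft_force: [0.8, 0.1, -0.4]
opening: 49.9
```

Request:
move_arm(motion="0 0 0 0;0 0 0 0;0 0 0 0;0 0 0 0;0 0 0 0;0 0 0 0", claw=0, newtons=70)

```text
time_s: 9.17
eef_pos: [530.3, 427.9, 51.7]
eef_rot: [[0.978, 0.208, -0.014], [0.208, -0.978, 0.028], [-0.008, -0.03, -1.0]]
ft_force: [0.3, -0.4, 5.9]
opening: 10.6
```

```bash
python3 st.py
python3 - <<'E'
from h import *
c=capture('wrist');cv2.imwrite('pics/w3.png',c['frame'][:,:,::-1])
E
```

```text
t 9.1667 q [ 33.6  27.4  80.6   1.9  71.8 111.1] p [530.3 427.9  51.7]
[[0.978, 0.208, -0.014], [0.208, -0.978, 0.028], [-0.008, -0.03, -1.0]] tilt 1.79 lowdir -63.1 F [ 0.3 -0.4  5.9] op 10.6
```

View pics/w3.png

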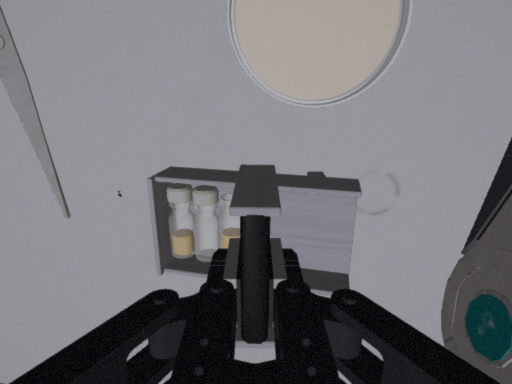

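Run:
```python
from h import *
for p in [(643,766,400),(700,700,400),(766,643,400),(560,666,560),(643,766,50)]:print(p,proj('top',p),proj('scene',p))
print(atz('top',150,42,0),atz('top',50,45,60),atz('top',92,80,30), atz('top',365,150,300),atz('top',345,60,300),atz('top',330,168,0))
```

```text
(643, 766, 400) [  2.83 131.81] [-263.73  269.43]
(700, 700, 400) [ 30.41 111.35] [-191.93  207.73]
(766, 643, 400) [54.32 88.35] [-145.83  160.38]
(560, 666, 560) [ -8.53 139.92] [-308.88  151.77]
(643, 766, 50) [ 71.57 168.09] [-52.67 362.85]
[1185.41  523.08    0.  ] [1134.35  888.92   60.  ] [1002.    730.06   30.  ] [ 615.67 -217.91  300.  ] [ 905.5 -177.5  300. ] [ 646.8  -180.55    0.  ]
```

Request:
move_arm(motion="0 0 -5 0;0 0 -12 0;0 0 -20 0;0 0 -25 0;0 0 -25 -0.05;0 0 -25 -0.1;0 0 -25 -0.1;0 0 -25 -0.1;0 0 -25 -0.1;0 0 -25 -0.1;0 0 -25 -0.1;0 0 -25 -0.1;0 0 -25 -0.1;0 0 -25 -0.1;0 0 -20 -0.1;0 0 -15 -0.1;0 0 -8 -0.1;0 0 0 -0.05")

```text
time_s: 10.72
eef_pos: [535.4, 417.9, 409.5]
eef_rot: [[0.056, 0.998, -0.012], [0.998, -0.056, 0.03], [0.029, -0.013, -0.999]]
ft_force: [0.3, 0.4, -2.4]
opening: 11.1
```

```bash
python3 st.py
python3 - <<'E'
from h import *
c=capture('wrist');cv2.imwrite('pics/w4.png',c['frame'][:,:,::-1])
E
```

```text
t 10.7167 q [ 32.7  20.3  52.    1.9 107.4  36.5] p [535.4 417.9 409.5]
[[0.056, 0.998, -0.012], [0.998, -0.056, 0.03], [0.029, -0.013, -0.999]] tilt 1.82 lowdir -68.6 F [ 0.3  0.4 -2.4] op 11.1
```

View pics/w4.png

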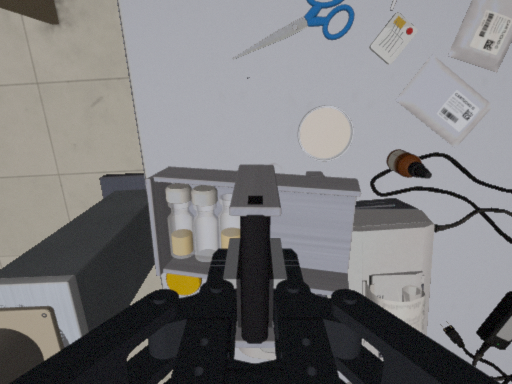

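Request:
move_arm(motion="12 -6 -1 0;25 -12 -3 0;35 -17 -4 0;35 -17 -4 0;30 -10 -4 0;20 5 -6 0;20 12 -8 0;22 16 -10 0;25 18 -15 0;25 18 -15 0")

```text
time_s: 11.6
eef_pos: [516.6, 615.8, 435.2]
eef_rot: [[0.064, 0.998, 0.0], [0.997, -0.064, 0.049], [0.049, -0.003, -0.999]]
ft_force: [-0.1, 0.6, -5.5]
opening: 10.9
```

```bash
python3 st.py
```

```text
t 11.6 q [ 45.5  53.7   1.8   2.3 122.5  50.4] p [516.6 615.8 435.2]
[[0.064, 0.998, 0.0], [0.997, -0.064, 0.049], [0.049, -0.003, -0.999]] tilt 2.83 lowdir -90.6 F [-0.1  0.6 -5.5] op 10.9
```

Request:
move_arm(motion="28 20 -18 0;28 20 -18 0;28 20 -17 0;28 20 -17 0;29 21 -15 0;29 21 -15 0;29 21 -14 0;29 21 -13 0")

```text
time_s: 12.27
eef_pos: [556.3, 663.3, 485.8]
eef_rot: [[0.047, 0.987, 0.153], [0.97, -0.081, 0.227], [0.237, 0.137, -0.962]]
ft_force: [-0.3, -0.0, -2.0]
opening: 10.3
```

```bash
python3 st.py
```

```text
t 12.2667 q [ 45.4  51.3   1.3   3.2 111.8  50.7] p [556.3 663.3 485.8]
[[0.047, 0.987, 0.153], [0.97, -0.081, 0.227], [0.237, 0.137, -0.962]] tilt 15.9 lowdir -123.9 F [-0.3 -0.  -2. ] op 10.3
```

Request:
move_arm(motion="30 23 -11 0;30 23 -10 0;30 23 -9 0;30 23 -8 0;31 23 -7 0;31 23 -6 0;31 23 -5 0;31 23 -4 0;31 23 -3 0;31 23 -2 0;31 23 -1 0;31 23 0 0")

```text
time_s: 13.27
eef_pos: [629.9, 742.3, 539.4]
eef_rot: [[-0.021, 0.937, 0.348], [0.878, -0.149, 0.455], [0.478, 0.315, -0.82]]
ft_force: [0.3, -0.4, -2.3]
opening: 10.8
```

```bash
python3 st.py;python3 - <<'E'
from h import *
c=capture('wrist');cv2.imwrite('pics/w5.png',c['frame'][:,:,::-1])
E
```

```text
t 13.2667 q [45.1 51.1  1.3  4.3 92.9 50.7] p [629.9 742.3 539.4]
[[-0.021, 0.937, 0.348], [0.878, -0.149, 0.455], [0.478, 0.315, -0.82]] tilt 34.91 lowdir -127.4 F [ 0.3 -0.4 -2.3] op 10.8
```

View pics/w5.png

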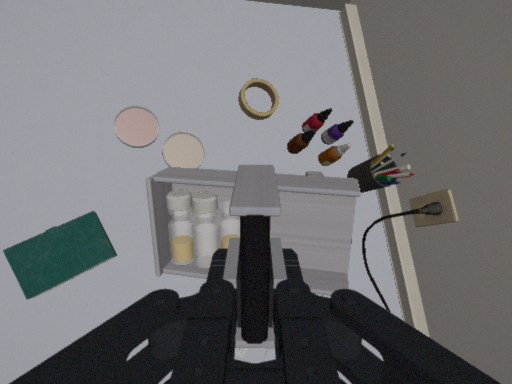

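```bash
cat > plan.py <<'E'
from h import *
from sim import *
s=get_state();R0=np.array(s['eef_rot']);p0=np.array(s['eef_pos']);q0=np.array(s['joint_pos'])
LIP=np.array([0,54,23.7])
Rz=lambda a:Ro.from_rotvec([0,0,np.radians(a)]).as_matrix()
def ik(p,R,q):
    def f(x):
        P,Rr,_=fk(x,P0);return np.r_[P-p,300*Ro.from_matrix(R@Rr.T).as_rotvec()]
    r=least_squares(f,np.clip(q,lo+.01,hi-.01),bounds=(lo,hi));return r.x,np.abs(r.fun).max()
def tcp(lip,phi): R=R0@Rz(phi);return lip-R@LIP,R
corn=np.array([[x,y,-18.3+z] for x in(-34,34) for y,z in((54,70),(54,42),(-55,70),(-55,30))])
E
python3 - <<'E'
from plan import *
q=q0
prev=None
for phi,lip in [(0,(541,-143,230)),(40,(541,-143,200)),(40,(541,-143,150)),(55,(541,-143,120)),(75,(541,-143,108)),(95,(541,-143,108)),(123,(541,-143,108))]:
    p,R=tcp(np.array(lip,float),phi)
    if prev is None:
        for t in np.linspace(0,1,20): q,e=ik(p0+t*(p-p0),R0,q)
    else: q,e=ik(p,R,q)
    c=p+corn@R.T
    print(phi,'tcp',p,'q',q.round(0),round(e,2),'y',R[:,1].round(2),'down',np.degrees(np.arcsin(-R[2,1])).round(1),'minz',c[:,2].min().round(0));prev=p
    print('   d tool0',R0.T@(p-p0), 'cor',c[np.argsort(c[:,2])[:3]].round(0).tolist())
E
```

```text
0 tcp [ 482.14 -145.71  232.35] q [-48. -10. 110.  34.  88. -47.] 0.0 y [ 0.94 -0.15  0.32] down -18.4 minz 156.0
   d tool0 [-923.85 -102.7  -205.33] cor [[449.0, -144.0, 156.0], [448.0, -84.0, 189.0], [435.0, -162.0, 189.0]]
40 tcp [ 493.24 -117.15  222.99] q [-44. -12. 112.  35.  86.  -5.] 0.0 y [ 0.73 -0.68 -0.07] down 3.8 minz 158.0
   d tool0 [-903.53  -99.54 -180.77] cor [[531.0, -150.0, 158.0], [451.0, -76.0, 165.0], [521.0, -163.0, 181.0]]
40 tcp [ 493.24 -117.15  172.99] q [-44.  -9. 115.  35.  81.  -8.] 0.0 y [ 0.73 -0.68 -0.07] down 3.8 minz 108.0
   d tool0 [-927.51 -115.34 -139.84] cor [[531.0, -150.0, 108.0], [451.0, -76.0, 115.0], [521.0, -163.0, 131.0]]
55 tcp [ 502.77 -110.36  150.84] q [-43.  -6. 115.  36.  78.   7.] 0.0 y [ 0.55 -0.8  -0.21] down 12.2 minz 79.0
   d tool0 [-932.38 -114.42 -115.28] cor [[525.0, -143.0, 79.0], [515.0, -156.0, 102.0], [465.0, -55.0, 102.0]]
75 tcp [ 518.53 -105.96  148.01] q [-41.  -4. 114.  36.  76.  28.] 0.0 y [ 0.26 -0.89 -0.38] down 22.4 minz 70.0
   d tool0 [-930.21 -101.21 -105.46] cor [[520.0, -133.0, 70.0], [510.0, -146.0, 93.0], [581.0, -127.0, 100.0]]
95 tcp [ 536.   -107.33  154.69] q [-40.  -3. 111.  36.  76.  49.] 0.0 y [-0.06 -0.86 -0.51] down 30.4 minz 76.0
   d tool0 [-928.58  -82.53 -105.46] cor [[519.0, -123.0, 76.0], [583.0, -138.0, 94.0], [509.0, -135.0, 99.0]]
123 tcp [ 559.32 -118.5   158.41] q [-39.   1. 107.  36.  76.  78.] 0.0 y [-0.49 -0.65 -0.57] down 35.1 minz 85.0
   d tool0 [-937.08  -57.83 -105.46] cor [[524.0, -110.0, 85.0], [578.0, -151.0, 85.0], [514.0, -122.0, 108.0]]
```

Request:
move_arm(motion="-6 -1 -1 0;-12 -1 -3 0;-20 -2 -4 0;-28 -3 -6 0;-35 -4 -8 0;-35 -4 -8 0;-35 -4 -8 0;-35 -4 -8 0;-35 -4 -8 0;-35 -4 -8 0;-35 -4 -8 0;-35 -4 -8 0;-35 -4 -8 0;-35 -4 -8 0;-35 -4 -8 0;-35 -4 -8 0;-35 -4 -8 0;-35 -4 -8 0")

```text
time_s: 14.82
eef_pos: [538.0, 206.4, 359.5]
eef_rot: [[-0.021, 0.937, 0.348], [0.879, -0.148, 0.452], [0.476, 0.316, -0.821]]
ft_force: [0.4, -0.8, -2.3]
opening: 10.7
```

```bash
python3 st.py;python3 - <<'E'
from plan import *
for phi,lip in [(0,(541,-143,230))]:
    p,R=tcp(np.array(lip,float),phi);print(p,R0.T@(p-p0))
E
```

```text
t 14.8167 q [ -1.4 -23.5 106.9  28.3  76.1   0.7] p [538.  206.4 359.5]
[[-0.021, 0.937, 0.348], [0.879, -0.148, 0.452], [0.476, 0.316, -0.821]] tilt 34.82 lowdir -127.6 F [ 0.4 -0.8 -2.3] op 10.7
[ 482.14 -145.72  232.4 ] [-368.97  -40.37  -74.43]
```

Request:
move_arm(motion="-35 -4 -7 0;-35 -4 -7 0;-35 -4 -7 0;-35 -4 -7 0;-35 -4 -7 0;-35 -4 -7 0;-35 -4 -7 0;-33 -4 -7 0;-28 -3 -6 0;-22 -2 -4 0;-16 -2 -4 0;-10 -1 -2 0;-5 0 0 0;0 0 0 0;0 0 0 0")

```text
time_s: 16.07
eef_pos: [483.3, -134.1, 234.9]
eef_rot: [[-0.02, 0.938, 0.346], [0.879, -0.148, 0.453], [0.476, 0.314, -0.822]]
ft_force: [-0.1, 0.1, -1.1]
opening: 10.6
```

```bash
python3 st.py;python3 - <<'E'
from plan import *
for phi,lip in [(0,(541,-143,230))]:
    p,R=tcp(np.array(lip,float),phi);print(p,R0.T@(p-p0))
for n in ('wrist','top'):
  c=capture(n);cv2.imwrite(f'pics/{n}6.png',c['frame'][:,:,::-1])
i=cv2.imread('pics/top6.png')[130:250,270:430];cv2.imwrite('pics/top6c.png',cv2.resize(i,None,fx=5,fy=5,interpolation=cv2.INTER_CUBIC))
E
```

```text
t 16.0667 q [-46.3 -11.7 110.4  34.3  87.8 -45.6] p [ 483.3 -134.1  234.9]
[[-0.02, 0.938, 0.346], [0.879, -0.148, 0.453], [0.476, 0.314, -0.822]] tilt 34.73 lowdir -127.4 F [-0.1  0.1 -1.1] op 10.6
[ 482.15 -145.74  232.54] [-11.37  -0.07  -3.73]
```

View pics/wrist6.png

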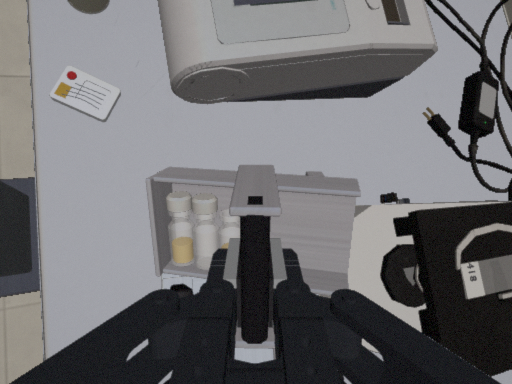

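View pics/top6c.png

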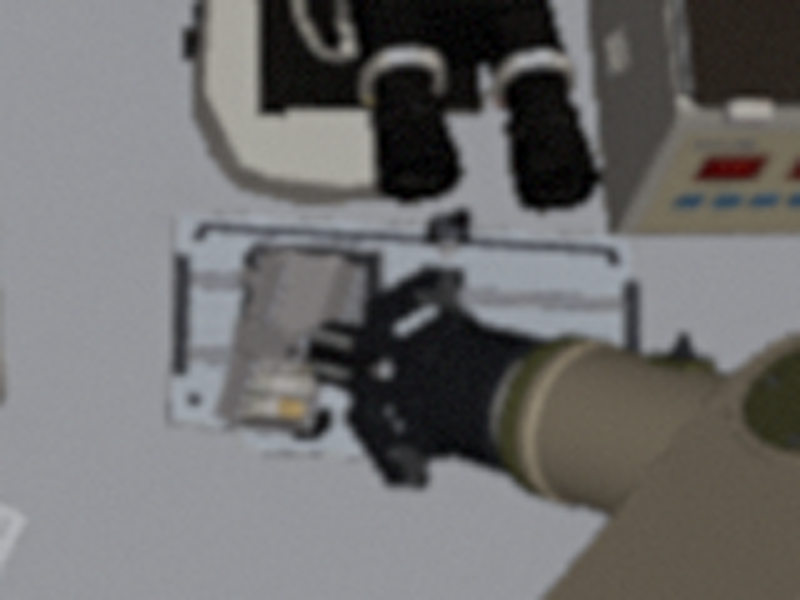

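```bash
cat > rows.py <<'E'
from plan import *
import sys
# segs: list of (n, dphi_total, lip_target)
def rows(segs):
    R=R0.copy();p=p0.copy();out=[]
    for n,dphi,lt in segs:
        l0=p+R@LIP
        for k in range(n):
            a=dphi/n;l=l0+(np.array(lt)-l0)*(k+1)/n
            Rn=R@Rz(a);pn=l-Rn@LIP
            out.append(np.r_[R.T@(pn-p),np.radians(a)]);R,p=Rn,pn
        y=R[:,1];print('end y',y.round(2),'down',np.degrees(np.arcsin(-y[2])).round(1),'tcp',p.round(1))
    print('; '.join(' '.join(f'{v:.1f}' if i<3 else f'{v:.3f}' for i,v in enumerate(r)) for r in out))
E
python3 - <<'E'
from rows import *
print('lip',p0+R0@LIP)
rows([(10,40,(541,-143,200)),(4,2,(541,-143,150)),])
E
```

```text
lip [ 542.13 -130.89  232.49]
end y [ 0.73 -0.68 -0.07] down 3.7 tcp [ 493.3 -117.1  223. ]
end y [ 0.71 -0.7  -0.08] down 4.9 tcp [ 494.4 -116.   174.1]
1.2 -0.8 2.1 0.070; 1.1 -0.6 2.1 0.070; 1.1 -0.4 2.1 0.070; 1.0 -0.3 2.1 0.070; 1.0 -0.1 2.1 0.070; 1.0 0.1 2.1 0.070; 1.0 0.3 2.1 0.070; 1.0 0.5 2.1 0.070; 1.1 0.7 2.1 0.070; 1.1 0.9 2.1 0.070; -6.6 0.8 10.3 0.009; -6.6 0.9 10.3 0.009; -6.6 0.9 10.3 0.009; -6.6 1.0 10.3 0.009
```

Request:
move_arm(motion="1.2 -0.8 2 0.07;1.1 -0.6 2 0.07;1.1 -0.4 2 0.07;1 -0.3 2 0.07;1 -0.1 2 0.07;1 0.1 2 0.07;1 0.3 2 0.07;1 0.5 2 0.07;1.1 0.7 2 0.07;1.1 0.9 2 0.07;-4 0.5 6 0.01;-6.6 1 10 0.01;-6.6 1 10 0.01;-6.6 1 10 0.01;-3 0.5 5 0;0 0 0 0")

```text
time_s: 17.5
eef_pos: [492.3, -116.4, 171.3]
eef_rot: [[0.619, 0.706, 0.343], [0.548, -0.702, 0.455], [0.562, -0.094, -0.822]]
ft_force: [0.7, 0.1, -2.0]
opening: 10.7
```

```bash
python3 st.py;python3 - <<'E'
from rows import *
print('lip',p0+R0@LIP)
rows([(6,14,(541,-143,118)),(14,42,(541,-143,108)),])
c=capture('wrist');cv2.imwrite('pics/w7.png',c['frame'][:,:,::-1])
c=capture('top');cv2.imwrite('pics/t7.png',c['frame'][:,:,::-1])
i=cv2.imread('pics/t7.png')[150:230,290:390];cv2.imwrite('pics/t7c.png',cv2.resize(i,None,fx=7,fy=7,interpolation=cv2.INTER_CUBIC))
E
```

```text
t 17.5 q [-43.9  -8.5 114.5  35.   80.7  -5.3] p [ 492.3 -116.4  171.3]
[[0.619, 0.706, 0.343], [0.548, -0.702, 0.455], [0.562, -0.094, -0.822]] tilt 34.74 lowdir -127.0 F [ 0.7  0.1 -2. ] op 10.7
lip [ 538.55 -143.51  146.74]
end y [ 0.54 -0.81 -0.23] down 13.1 tcp [ 504.  -109.8  149.7]
end y [-0.12 -0.85 -0.52] down 31.2 tcp [ 539.3 -108.   155.5]
-0.2 0.7 4.1 0.041; -0.2 0.8 4.1 0.041; -0.1 0.9 4.1 0.041; -0.1 1.0 4.1 0.041; -0.1 1.1 4.1 0.041; -0.0 1.2 4.1 0.041; 2.5 0.2 0.6 0.052; 2.5 0.3 0.6 0.052; 2.5 0.3 0.6 0.052; 2.5 0.3 0.6 0.052; 2.5 0.3 0.6 0.052; 2.5 0.3 0.6 0.052; 2.5 0.3 0.6 0.052; 2.5 0.4 0.6 0.052; 2.6 0.4 0.6 0.052; 2.6 0.4 0.6 0.052; 2.6 0.4 0.6 0.052; 2.6 0.4 0.6 0.052; 2.6 0.4 0.6 0.052; 2.6 0.4 0.6 0.052
```

View pics/w7.png

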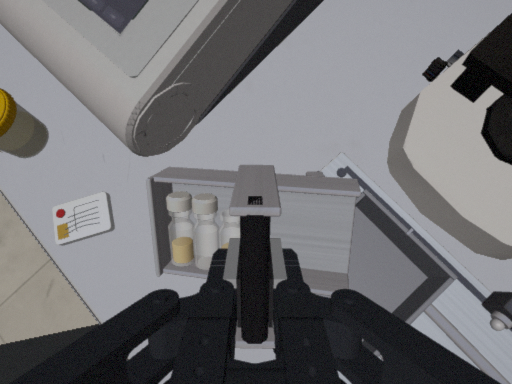

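View pics/t7c.png

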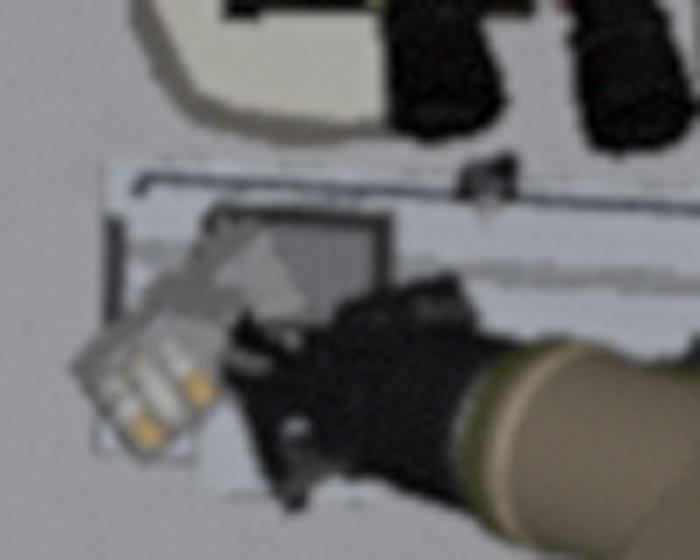

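Request:
move_arm(motion="-0.2 0.7 4 0.04;-0.2 0.8 4 0.04;-0.1 0.9 4 0.04;-0.1 1 4 0.04;-0.1 1.1 4 0.04;0 1.2 4 0.04;2.5 0.2 0.6 0.052;2.5 0.3 0.6 0.052;2.5 0.3 0.6 0.052;2.5 0.3 0.6 0.052;2.5 0.3 0.6 0.052;2.5 0.3 0.6 0.052;2.5 0.3 0.6 0.052;2.5 0.4 0.6 0.052;2.6 0.4 0.6 0.052;2.6 0.4 0.6 0.052;2.6 0.4 0.6 0.052;2.6 0.4 0.6 0.052;2.6 0.4 0.6 0.052;2.6 0.4 0.6 0.052")

```text
time_s: 19.27
eef_pos: [541.0, -109.5, 159.9]
eef_rot: [[0.931, -0.11, 0.347], [-0.269, -0.851, 0.452], [0.245, -0.514, -0.822]]
ft_force: [0.3, -0.6, -1.3]
opening: 11.0
```

```bash
python3 st.py;python3 - <<'E'
from rows import *
print('lip',p0+R0@LIP)
c=capture('wrist');cv2.imwrite('pics/w8.png',c['frame'][:,:,::-1])
c=capture('top');cv2.imwrite('pics/t8.png',c['frame'][:,:,::-1])
i=cv2.imread('pics/t8.png')[150:230,290:390];cv2.imwrite('pics/t8c.png',cv2.resize(i,None,fx=7,fy=7,interpolation=cv2.INTER_CUBIC))
E
```

```text
t 19.2667 q [-39.4  -2.2 109.9  35.8  76.6  52.7] p [ 541.  -109.5  159.9]
[[0.931, -0.11, 0.347], [-0.269, -0.851, 0.452], [0.245, -0.514, -0.822]] tilt 34.73 lowdir -127.5 F [ 0.3 -0.6 -1.3] op 11.0
lip [ 543.28 -144.76  112.61]
```

View pics/w8.png

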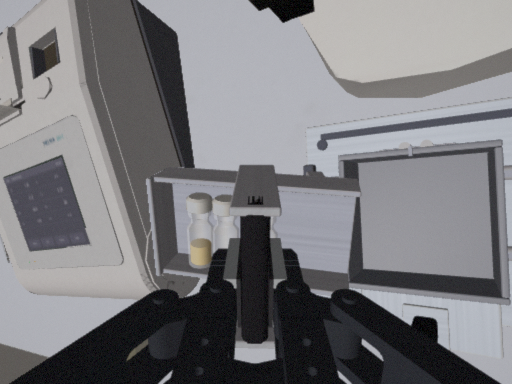

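View pics/t8c.png

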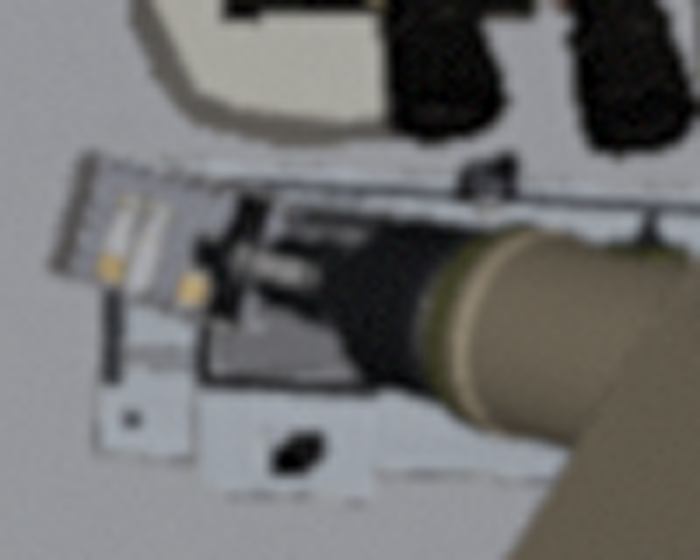

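Request:
move_arm(motion="0 -3 1 0;0 0 0 0.02;0 0 0 0.02;0 0 0 0.02;0 0 0 0")

```text
time_s: 19.78
eef_pos: [541.0, -106.0, 159.7]
eef_rot: [[0.924, -0.166, 0.346], [-0.319, -0.833, 0.453], [0.213, -0.528, -0.822]]
ft_force: [-0.0, -0.4, -1.6]
opening: 10.5
```

```bash
python3 st.py;python3 - <<'E'
from rows import *
print('lip',p0+R0@LIP)
c=capture('wrist');cv2.imwrite('pics/w9.png',c['frame'][:,:,::-1])
c=capture('scene');cv2.imwrite('pics/s9.png',c['frame'][:,:,::-1])
i=cv2.imread('pics/s9.png')[90:190,250:390];cv2.imwrite('pics/s9c.png',cv2.resize(i,None,fx=5,fy=5,interpolation=cv2.INTER_CUBIC))
E
```

```text
t 19.7833 q [-39.1  -2.4 110.1  35.9  76.4  56.3] p [ 541.  -106.   159.7]
[[0.924, -0.166, 0.346], [-0.319, -0.833, 0.453], [0.213, -0.528, -0.822]] tilt 34.72 lowdir -127.4 F [-0.  -0.4 -1.6] op 10.5
lip [ 540.21 -140.27  111.65]
```

View pics/w9.png

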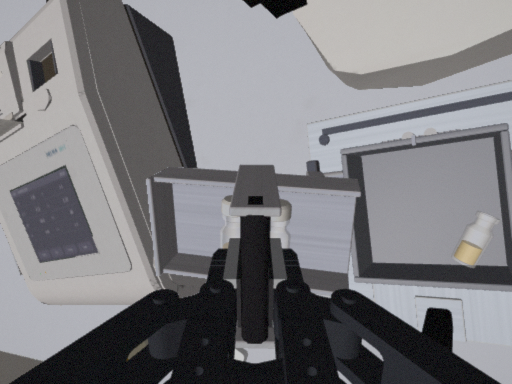

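View pics/s9c.png

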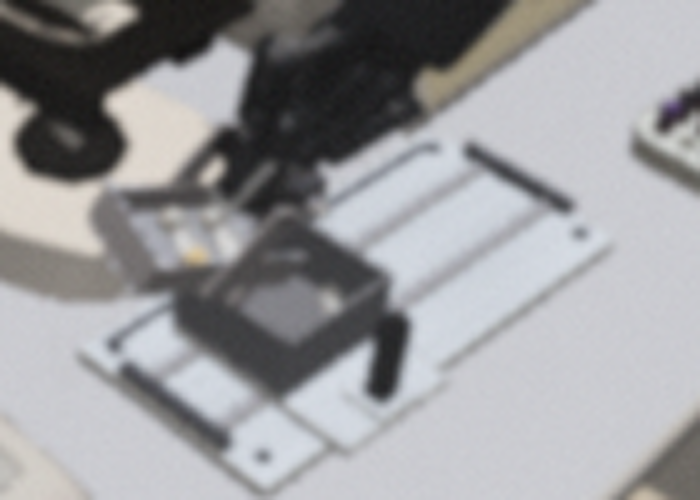

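Request:
move_arm(motion="0 -3 1 0;0 0 0 0;0 0 0 0;0 0 0 0;0 0 0 0;0 0 0 0")

```text
time_s: 20.38
eef_pos: [541.8, -103.1, 160.3]
eef_rot: [[0.924, -0.164, 0.346], [-0.318, -0.833, 0.453], [0.214, -0.528, -0.822]]
ft_force: [-0.2, -0.6, -2.4]
opening: 10.9
```

```bash
python3 st.py;python3 - <<'E'
from rows import *
c=capture('wrist');cv2.imwrite('pics/w10.png',c['frame'][:,:,::-1])
E
```

```text
t 20.3833 q [-38.8  -2.6 110.2  35.9  76.3  56.6] p [ 541.8 -103.1  160.3]
[[0.924, -0.164, 0.346], [-0.318, -0.833, 0.453], [0.214, -0.528, -0.822]] tilt 34.72 lowdir -127.4 F [-0.2 -0.6 -2.4] op 10.9
```

View pics/w10.png

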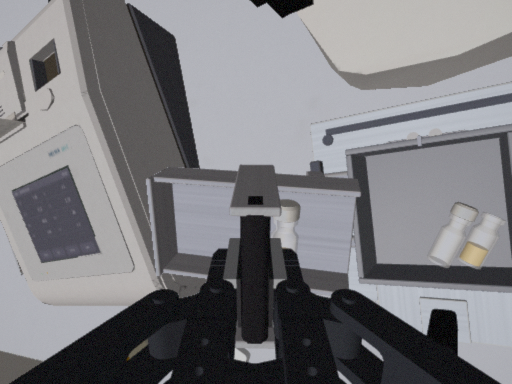

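Two vials are in the bin and the third is still on the tray at (288,230). I'll wait a little.

Request:
move_arm(motion="0 0 0 0.03;0 0 0 0.03;0 0 0 0.03;0 0 0 0;0 0 0 0;0 0 0 0")

```text
time_s: 20.93
eef_pos: [541.9, -103.1, 160.4]
eef_rot: [[0.905, -0.246, 0.346], [-0.391, -0.802, 0.453], [0.166, -0.545, -0.822]]
ft_force: [0.2, 0.3, -1.5]
opening: 10.6
```

```bash
python3 st.py;python3 - <<'E'
from rows import *
c=capture('wrist');cv2.imwrite('pics/w11.png',c['frame'][:,:,::-1])
E
```

```text
t 20.9333 q [-38.8  -2.6 110.2  35.9  76.3  61.7] p [ 541.9 -103.1  160.4]
[[0.905, -0.246, 0.346], [-0.391, -0.802, 0.453], [0.166, -0.545, -0.822]] tilt 34.73 lowdir -127.4 F [ 0.2  0.3 -1.5] op 10.6
```

View pics/w11.png

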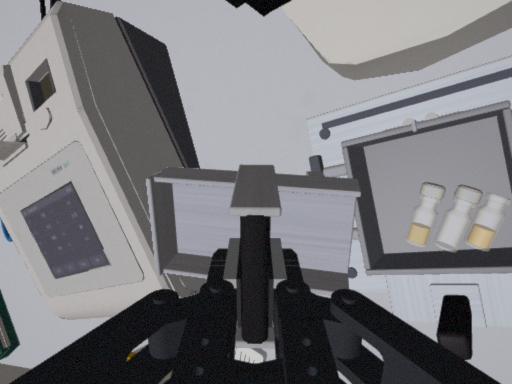

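All three vials are in the bin at (425,215), (458,218) and (487,222), and the tray is empty. Next I'll lift and carry it back.

Request:
move_arm(motion="2 -8 -12 0;5 -16 -25 0;5 -16 -25 0;5 -16 -25 0;5 -16 -25 0;5 -16 -25 0;2 -8 -12 0")

```text
time_s: 21.57
eef_pos: [541.1, -105.4, 345.9]
eef_rot: [[0.904, -0.243, 0.35], [-0.39, -0.803, 0.45], [0.172, -0.544, -0.822]]
ft_force: [0.8, -0.4, 0.1]
opening: 10.5
```

```bash
python3 st.py
cat > wp.py <<'E'
from plan import *
def wp(pts,yaws,ns):
    R=R0.copy();p=p0.copy();out=[];q=q0.copy()
    for t,y,n in zip(pts,yaws,ns):
        d=(np.array(t,float)-p)/n
        for k in range(n):
            out.append(np.r_[R.T@d,y/n]);p=p+d;R=R@Ro.from_rotvec([0,0,y/n]).as_matrix();q2,e=ik(p,R,q)
            sp=np.max(abs(q2-q)/V);q=q2
            if e>1 or sp>1: print('warn',k,e,sp)
        print('q',q.round(1),'p',p.round(1),'rowlen',np.linalg.norm(d).round(1))
    print(';'.join(' '.join(f'{v:.1f}' if i<3 else f'{v:.3f}' for i,v in enumerate(r)) for r in out))
E
python3 - <<'E'
from wp import *
wp([(520,150,330),(300,400,330)],[-0.6,-0.6],[8,10])
E
```

```text
t 21.5667 q [-39.1 -10.1  97.5  34.8  92.8  73. ] p [ 541.1 -105.4  345.9]
[[0.904, -0.243, 0.35], [-0.39, -0.803, 0.45], [0.172, -0.544, -0.822]] tilt 34.76 lowdir -127.9 F [ 0.8 -0.4  0.1] op 10.5
q [ -9.5 -27.  112.4  30.8  78.2  64.4] p [520. 150. 330.] rowlen 32.1
q [ 43.8 -46.2 124.    5.1  67.7  84.9] p [300. 400. 330.] rowlen 33.3
-15.2 -23.9 15.1 -0.075;-13.4 -25.0 15.1 -0.075;-11.4 -25.9 15.1 -0.075;-9.5 -26.7 15.1 -0.075;-7.4 -27.3 15.1 -0.075;-5.4 -27.8 15.1 -0.075;-3.3 -28.2 15.1 -0.075;-1.2 -28.3 15.1 -0.075;-16.2 -28.9 3.5 -0.060;-14.4 -29.8 3.5 -0.060;-12.6 -30.6 3.5 -0.060;-10.7 -31.3 3.5 -0.060;-8.8 -31.9 3.5 -0.060;-6.9 -32.4 3.5 -0.060;-4.9 -32.7 3.5 -0.060;-3.0 -33.0 3.5 -0.060;-1.0 -33.1 3.5 -0.060;1.0 -33.1 3.5 -0.060
```

Request:
move_arm(motion="-15 -24 15 -0.075;-13.4 -25 15 -0.075;-11.4 -26 15 -0.075;-9.5 -26.7 15 -0.075;-7.4 -27.3 15 -0.075;-5.4 -27.8 15 -0.075;-3.3 -28.2 15 -0.075;-1.2 -28.3 15 -0.075;-16.2 -28.9 3.5 -0.06;-14.4 -29.8 3.5 -0.06;-12.6 -30.6 3.5 -0.06;-10.7 -31.3 3.5 -0.06;-8.8 -31.9 3.5 -0.06;-6.9 -32.4 3.5 -0.06;-4.9 -32.7 3.5 -0.06;-3 -33 3.5 -0.06;-1 -33 3.5 -0.06;1 -33 3.5 -0.06")

```text
time_s: 23.07
eef_pos: [297.6, 400.7, 328.2]
eef_rot: [[0.556, 0.756, 0.346], [0.606, -0.653, 0.453], [0.569, -0.042, -0.821]]
ft_force: [0.5, -0.5, -1.7]
opening: 10.6
```

```bash
python3 st.py
python3 - <<'E'
from wp import *
wp([p0-np.array([.61*36,.79*36,0])],[0],[1])
E
```

```text
t 23.0667 q [ 43.8 -46.4 124.4   5.4  67.7  84.9] p [297.6 400.7 328.2]
[[0.556, 0.756, 0.346], [0.606, -0.653, 0.453], [0.569, -0.042, -0.821]] tilt 34.78 lowdir -127.4 F [ 0.5 -0.5 -1.7] op 10.6
warn 0 5.337678941282422 0.5923244980580525
q [ 43.2 -51.2 126.2   5.4  71.9  84.6] p [275.7 372.3 328.2] rowlen 35.9
-29.4 2.0 -20.5 0.000
```

Request:
move_arm(motion="0 -33 0 0;-3 -33 0 0;-29 2 -20 0;-29 2 -20 0;-29 2 -20 0;-30 2 -18 0;-30 2 -18 0")

```text
time_s: 23.65
eef_pos: [163.4, 395.6, 345.0]
eef_rot: [[0.586, 0.739, 0.332], [0.639, -0.673, 0.373], [0.499, -0.006, -0.867]]
ft_force: [-1.0, 0.6, -3.1]
opening: 10.8
```

```bash
python3 st.py
```

```text
t 23.65 q [ 69.5 -51.1 123.2 -10.6  79.9 111.2] p [163.4 395.6 345. ]
[[0.586, 0.739, 0.332], [0.639, -0.673, 0.373], [0.499, -0.006, -0.867]] tilt 29.93 lowdir -131.7 F [-1.   0.6 -3.1] op 10.8
```

Request:
move_arm(motion="11 30 6 0;11 30 6 0;11 30 6 0;-31 0 -18 0;-31 0 -18 0;-31 0 -18 0")

```text
time_s: 24.15
eef_pos: [216.2, 347.7, 364.7]
eef_rot: [[0.611, 0.729, 0.307], [0.659, -0.684, 0.312], [0.438, 0.011, -0.899]]
ft_force: [0.1, 0.9, -2.0]
opening: 10.8
```

```bash
python3 st.py
```

```text
t 24.15 q [ 54.4 -51.1 119.9  -3.9  85.5  96.9] p [216.2 347.7 364.7]
[[0.611, 0.729, 0.307], [0.659, -0.684, 0.312], [0.438, 0.011, -0.899]] tilt 25.97 lowdir -134.5 F [ 0.1  0.9 -2. ] op 10.8
```

Request:
move_arm(motion="-33 9 -10 0;-33 9 -10 0;-33 9 -10 0;-33 7 -9 0;-34 5 -8 0")

```text
time_s: 24.57
eef_pos: [169.8, 311.2, 379.4]
eef_rot: [[0.641, 0.72, 0.267], [0.692, -0.692, 0.206], [0.333, 0.053, -0.942]]
ft_force: [-0.4, 0.6, -1.3]
opening: 11.1
```

```bash
python3 st.py
```

```text
t 24.5667 q [ 61.  -51.1 116.7  -7.7  96.2 102.3] p [169.8 311.2 379.4]
[[0.641, 0.72, 0.267], [0.692, -0.692, 0.206], [0.333, 0.053, -0.942]] tilt 19.67 lowdir -142.4 F [-0.4  0.6 -1.3] op 11.1
```

Request:
move_arm(motion="9 33 5 0;9 33 5 0;9 33 5 0;-33 2 -10 0;-33 2 -10 0;-33 2 -10 0")

```text
time_s: 25.07
eef_pos: [237.7, 235.2, 400.3]
eef_rot: [[0.66, 0.718, 0.223], [0.703, -0.694, 0.156], [0.267, 0.054, -0.962]]
ft_force: [0.1, -0.6, -1.0]
opening: 11.0
```

```bash
python3 st.py
```

```text
t 25.0667 q [ 36.3 -51.1 113.6  -0.4 101.8  79.8] p [237.7 235.2 400.3]
[[0.66, 0.718, 0.223], [0.703, -0.694, 0.156], [0.267, 0.054, -0.962]] tilt 15.79 lowdir -145.1 F [ 0.1 -0.6 -1. ] op 11.0
```

Request:
move_arm(motion="-34 -4 -8 0;-34 -4 -8 0;-34 -4 -7 0;-34 -4 -6 0")

```text
time_s: 25.4
eef_pos: [180.7, 216.6, 434.2]
eef_rot: [[0.675, 0.718, 0.17], [0.715, -0.694, 0.086], [0.18, 0.063, -0.982]]
ft_force: [0.5, 0.4, -1.5]
opening: 10.7
```

```bash
python3 st.py
```

```text
t 25.4 q [ 43.9 -51.1 109.   -3.4 111.6  86. ] p [180.7 216.6 434.2]
[[0.675, 0.718, 0.17], [0.715, -0.694, 0.086], [0.18, 0.063, -0.982]] tilt 11.02 lowdir -153.1 F [ 0.5  0.4 -1.5] op 10.7
```

Request:
move_arm(motion="4 17 28 0;4 17 28 0;4 17 28 0;4 17 28 0;-34 -7 -5 0;-34 -7 -5 0;-34 -7 -5 0;-34 -7 -5 0")

```text
time_s: 26.07
eef_pos: [216.6, 176.0, 358.9]
eef_rot: [[0.689, 0.719, 0.096], [0.72, -0.693, 0.022], [0.082, 0.054, -0.995]]
ft_force: [-1.0, 0.3, -3.0]
opening: 10.9
```

```bash
python3 st.py
```

```text
t 26.0667 q [ 30.8 -51.1 116.8  -1.8 109.   74. ] p [216.6 176.  358.9]
[[0.689, 0.719, 0.096], [0.72, -0.693, 0.022], [0.082, 0.054, -0.995]] tilt 5.64 lowdir -167.1 F [-1.   0.3 -3. ] op 10.9
```

Request:
move_arm(motion="-4 27 8 0;-4 27 8 0;-4 27 8 0;-29 -18 -3 0;-29 -18 -3 0;-29 -18 -3 0;0 0 0 0")

```text
time_s: 26.65
eef_pos: [228.6, 118.0, 361.9]
eef_rot: [[0.692, 0.721, 0.039], [0.721, -0.693, -0.007], [0.022, 0.033, -0.999]]
ft_force: [0.1, -0.1, -1.7]
opening: 10.6
```

```bash
python3 st.py
```

```text
t 26.65 q [ 17.3 -51.2 116.3  -1.1 112.8  60.7] p [228.6 118.  361.9]
[[0.692, 0.721, 0.039], [0.721, -0.693, -0.007], [0.022, 0.033, -0.999]] tilt 2.28 lowdir 170.2 F [ 0.1 -0.1 -1.7] op 10.6
```

Request:
move_arm(motion="-16 26 3 0;-16 26 3 0;-16 26 3 0;-16 26 3 0;-16 26 3 0;-15 -31 -1 0;-15 -31 -1 0;-15 -31 -1 0;0 0 0 0")

```text
time_s: 27.4
eef_pos: [233.9, 4.1, 372.1]
eef_rot: [[0.692, 0.721, -0.023], [0.721, -0.693, -0.008], [-0.022, -0.011, -1.0]]
ft_force: [1.0, 0.2, -1.6]
opening: 10.8
```

```bash
python3 st.py
```

```text
t 27.4 q [-10.5 -51.2 115.2  -0.8 117.2  33. ] p [233.9   4.1 372.1]
[[0.692, 0.721, -0.023], [0.721, -0.693, -0.008], [-0.022, -0.011, -1.0]] tilt 1.39 lowdir 19.9 F [ 1.   0.2 -1.6] op 10.8
```

Run:
```python
from wp import *
wp([(531,428,220)],[0.6],[16])
```

```text
q [ 34.4  21.8  69.7   0.3  89.8 112.6] p [531. 428. 220.] rowlen 33.7
32.2 -4.9 8.9 0.037;32.0 -6.1 8.9 0.037;31.7 -7.3 8.9 0.037;31.4 -8.4 8.9 0.037;31.1 -9.6 8.9 0.037;30.7 -10.8 8.9 0.037;30.3 -11.9 8.9 0.037;29.8 -13.0 8.9 0.037;29.3 -14.2 8.9 0.037;28.7 -15.2 8.9 0.037;28.2 -16.3 8.9 0.037;27.5 -17.3 8.9 0.037;26.9 -18.4 8.9 0.037;26.1 -19.4 8.9 0.037;25.4 -20.3 8.9 0.037;24.6 -21.3 8.9 0.037
```

Request:
move_arm(motion="32.2 -5 8.9 0.037;32 -6 8.9 0.037;31.7 -7.3 8.9 0.037;31.4 -8.4 8.9 0.037;31.1 -9.6 8.9 0.037;30.7 -10.8 8.9 0.037;30.3 -12 8.9 0.037;29.8 -13 8.9 0.037;29.3 -14.2 8.9 0.037;28.7 -15.2 8.9 0.037;28.2 -16.3 8.9 0.037;27.5 -17.3 8.9 0.037;26.9 -18.4 8.9 0.037;26 -19.4 8.9 0.037;25.4 -20.3 8.9 0.037;24.6 -21.3 8.9 0.037;0 0 0 0")

```text
time_s: 28.82
eef_pos: [529.6, 431.2, 209.1]
eef_rot: [[0.977, 0.213, -0.031], [0.212, -0.977, -0.012], [-0.033, 0.005, -0.999]]
ft_force: [-0.9, 0.2, -4.3]
opening: 10.8
```

```bash
python3 st.py
python3 - <<'E'
from wp import *
c=capture('wrist');cv2.imwrite('pics/w12.png',c['frame'][:,:,::-1])
wp([(531,426,90),(531,426,58)],[0,0],[4,3])
E
```

```text
t 28.8167 q [ 34.6  22.7  69.8   0.4  89.4 112.3] p [529.6 431.2 209.1]
[[0.977, 0.213, -0.031], [0.212, -0.977, -0.012], [-0.033, 0.005, -0.999]] tilt 1.89 lowdir 21.5 F [-0.9  0.2 -4.3] op 10.8
q [ 34.2  27.   76.8   0.4  78.  111.8] p [531. 426.  90.] rowlen 29.8
q [ 34.2  28.9  77.9   0.4  75.1 111.8] p [531. 426.  58.] rowlen 10.7
1.0 1.2 29.8 0.000;1.0 1.2 29.8 0.000;1.0 1.2 29.8 0.000;1.0 1.2 29.8 0.000;0.3 -0.1 10.7 0.000;0.3 -0.1 10.7 0.000;0.3 -0.1 10.7 0.000
```

View pics/w12.png

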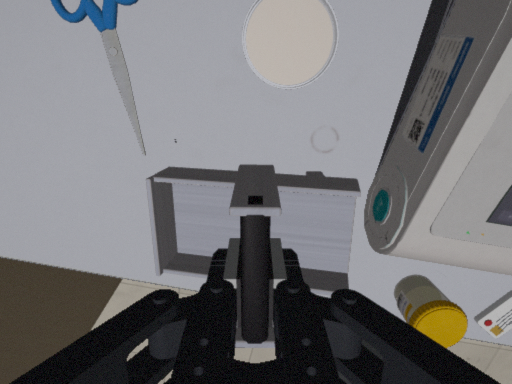

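The tray is empty and above its original spot, so I'm lowering it.

Request:
move_arm(motion="1 1 25 0;1 1 30 0;1 1 30 0;1 1 25 0;0.3 0 15 0;0 0 10 0;0 0 8 0;0 0 5 0;0 0 3 0;0 0 0 0;0 0 0 0")

```text
time_s: 29.78
eef_pos: [531.5, 424.9, 68.0]
eef_rot: [[0.977, 0.212, -0.022], [0.212, -0.977, -0.008], [-0.023, 0.003, -1.0]]
ft_force: [0.0, 0.0, -1.3]
opening: 11.2
```

Request:
move_arm(motion="0 0 6 0;0 0 5 0;0 0 2 0;0 0 1 0;0 0 0 0;0 0 0 0")

```text
time_s: 30.28
eef_pos: [530.6, 424.3, 52.8]
eef_rot: [[0.977, 0.212, -0.024], [0.212, -0.977, -0.008], [-0.025, 0.003, -1.0]]
ft_force: [0.2, 0.1, -2.2]
opening: 11.0
```

Request:
move_arm(motion="0 0 1 0;0 0 1 0;0 0 0 0;0 0 0 0")

```text
time_s: 30.62
eef_pos: [531.1, 424.4, 52.1]
eef_rot: [[0.977, 0.212, -0.023], [0.212, -0.977, -0.008], [-0.024, 0.003, -1.0]]
ft_force: [-2.4, -3.0, 5.7]
opening: 10.7
```

Request:
move_arm(motion="0 0 0 0;0 0 0 0;0 0 0 0;0 0 0 0;0 0 0 0", claw=45)

```text
time_s: 31.03
eef_pos: [530.5, 424.2, 50.7]
eef_rot: [[0.977, 0.212, -0.024], [0.212, -0.977, -0.009], [-0.025, 0.003, -1.0]]
ft_force: [0.4, 0.7, -0.3]
opening: 45.1
```

Request:
move_arm(motion="0 0 -5 0;0 0 -15 0;0 0 -30 0;0 0 -35 0;0 0 -35 0;0 0 -35 0;0 0 -35 0;0 0 -20 0")

```text
time_s: 31.7
eef_pos: [536.7, 426.8, 268.3]
eef_rot: [[0.977, 0.212, -0.017], [0.212, -0.977, -0.004], [-0.018, 0.001, -1.0]]
ft_force: [0.2, 0.4, 0.8]
opening: 45.1
```

```bash
python3 st.py
python3 - <<'E'
from wp import *
c=capture('wrist');cv2.imwrite('pics/w13.png',c['frame'][:,:,::-1])
c=capture('top');cv2.imwrite('pics/t13.png',c['frame'][:,:,::-1])
i=cv2.imread('pics/t13.png')[150:240,290:410];cv2.imwrite('pics/t13c.png',cv2.resize(i,None,fx=6.5,fy=6.5,interpolation=cv2.INTER_CUBIC))
E
```

```text
t 31.7 q [ 34.   21.2  65.4   0.4  94.3 111.8] p [536.7 426.8 268.3]
[[0.977, 0.212, -0.017], [0.212, -0.977, -0.004], [-0.018, 0.001, -1.0]] tilt 1.03 lowdir 14.1 F [0.2 0.4 0.8] op 45.1
```

View pics/w13.png

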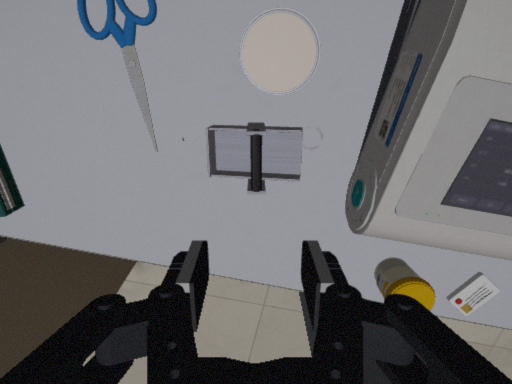

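View pics/t13c.png

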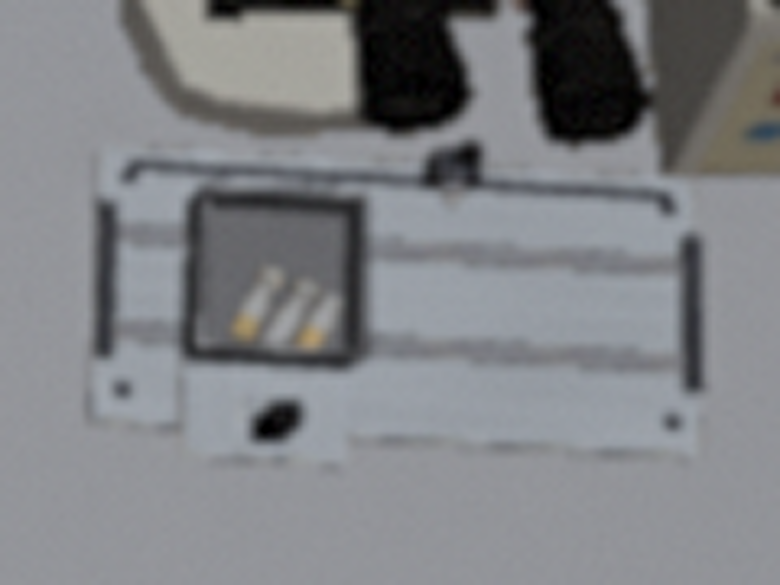

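The tray stands empty and flat at its old spot, wrist (255,155). All three vials lie in the bin and the carriage is still at the left. Next is the post.

```bash
python3 st.py
python3 - <<'E'
from wp import *
wp([(390,-160,260)],[0.277],[17])
E
```

```text
t 31.8 q [ 34.   21.2  65.3   0.4  94.2 111.8] p [537.8 427.5 269.4]
[[0.977, 0.212, -0.014], [0.212, -0.977, -0.002], [-0.014, -0.001, -1.0]] tilt 0.82 lowdir 8.5 F [1.3 0.1 0.5] op 45.0
q [-28.8 -21.  108.6  -0.5  93.1  64.8] p [ 390. -160.  260.] rowlen 35.6
-15.8 31.9 0.8 0.016;-15.3 32.2 0.8 0.016;-14.8 32.4 0.8 0.016;-14.2 32.7 0.8 0.016;-13.7 32.9 0.8 0.016;-13.2 33.1 0.8 0.016;-12.6 33.3 0.8 0.016;-12.1 33.5 0.8 0.016;-11.5 33.7 0.8 0.016;-11.0 33.9 0.8 0.016;-10.4 34.1 0.8 0.016;-9.9 34.2 0.8 0.016;-9.3 34.4 0.8 0.016;-8.7 34.5 0.8 0.016;-8.2 34.7 0.8 0.016;-7.6 34.8 0.8 0.016;-7.0 34.9 0.8 0.016
```

Request:
move_arm(motion="-15.8 32 0.8 0.016;-15.3 32 0.8 0.016;-14.8 32.4 0.8 0.016;-14.2 32.7 0.8 0.016;-13.7 32.9 0.8 0.016;-13.2 33.1 0.8 0.016;-12.6 33.3 0.8 0.016;-12.1 33.5 0.8 0.016;-11.5 33.7 0.8 0.016;-11 33.9 0.8 0.016;-10.4 34.1 0.8 0.016;-9.9 34.2 0.8 0.016;-9.3 34.4 0.8 0.016;-8.7 34.5 0.8 0.016;-8.2 34.7 0.8 0.016;-7.6 34.8 0.8 0.016;-7 34.9 0.8 0.016;0 0 0 0;0 0 0 0")

```text
time_s: 33.38
eef_pos: [388.3, -163.0, 255.7]
eef_rot: [[0.998, -0.062, -0.024], [-0.063, -0.998, -0.008], [-0.023, 0.01, -1.0]]
ft_force: [0.1, 0.3, 0.3]
opening: 44.6
```

```bash
python3 st.py
python3 - <<'E'
from h import *
s=get_state();c=capture('wrist');cv2.imwrite('pics/w14.png',c['frame'][:,:,::-1])
import pickle;pickle.dump((np.array(s['eef_pos']),np.array(s['eef_rot']),c),open('w14.pkl','wb'))
E
```

```text
t 33.3833 q [-28.8 -20.7 108.7  -1.1  92.9  64.7] p [ 388.3 -163.   255.7]
[[0.998, -0.062, -0.024], [-0.063, -0.998, -0.008], [-0.023, 0.01, -1.0]] tilt 1.45 lowdir 19.3 F [0.1 0.3 0.3] op 44.6
```

View pics/w14.png

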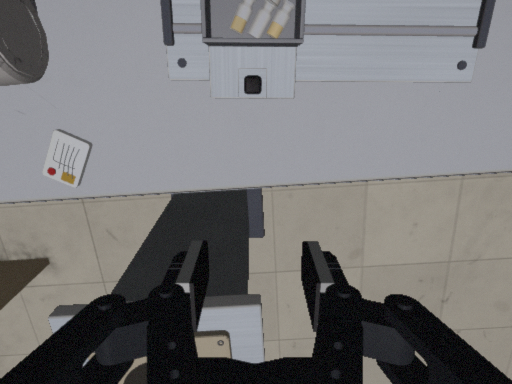

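```bash
cat > wr.py <<'E'
from h import *
import pickle
def W(fn):
    p,R,c=pickle.load(open(fn,'rb'));H=np.array(c['hand_eye']);f=c['fx'];cx,cy=c['cx'],c['cy']
    o=p+R@H[:3,3]
    def w(u,v,z):
        d=R@H[:3,:3]@[(u-cx)/f,(v-cy)/f,1];return o+d*(z-o[2])/d[2]
    return w
E
python3 - <<'E'
from wr import *
i=cv2.imread('pics/w14.png')[0:110,150:310];cv2.imwrite('pics/w14c.png',cv2.resize(i,None,fx=5,fy=5,interpolation=cv2.INTER_CUBIC))
w=W('w14.pkl')
print(w(253,85,88),w(168,80,12),w(472,82,12),w(209,97,20),w(295,98,20),w(205,41,72),w(302,42,72))
E
```

```text
[ 461.27 -167.31   88.  ] [469.8  -73.75  12.  ] [ 446.32 -413.     12.  ] [ 449.29 -118.14   20.  ] [ 442.2  -213.21   20.  ] [ 501.24 -126.53   72.  ] [ 495.   -214.09   72.  ]
```

View pics/w14c.png

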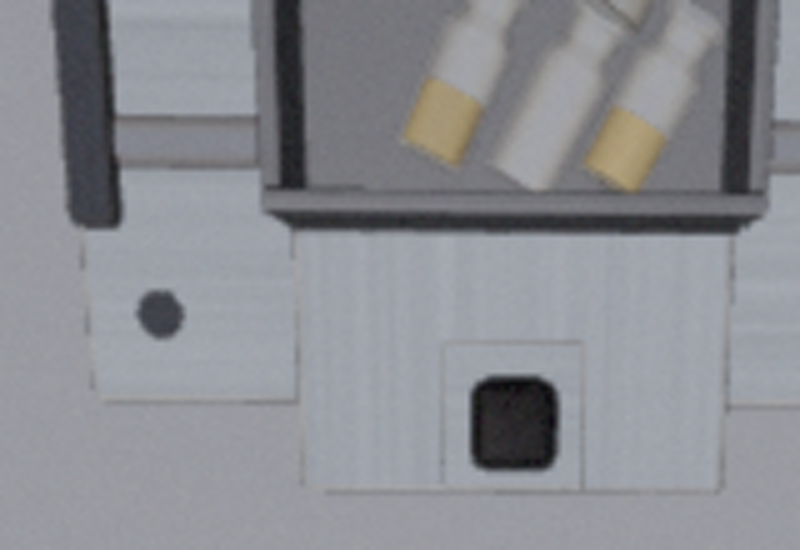

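Run:
```python
from wp import *
wp([(461.5,-167,120),(461.5,-167,51)],[0.006,0],[5,3])
```

```text
q [-25.1  -3.7 108.6  -1.   76.1  68.9] p [ 461.5 -167.   120. ] rowlen 30.8
q [-25.1   1.4 111.4  -1.1  68.2  69.1] p [ 461.5 -167.    51. ] rowlen 23.0
15.2 -0.1 26.8 0.001;15.2 -0.1 26.8 0.001;15.2 -0.1 26.8 0.001;15.2 -0.2 26.8 0.001;15.2 -0.2 26.8 0.001;0.5 -0.2 23.0 0.000;0.5 -0.2 23.0 0.000;0.5 -0.2 23.0 0.000
```

Request:
move_arm(motion="15.2 0 22 0;15.2 0 27 0;15.2 0 27 0;15.2 0 27 0;15 0 20 0;0 0 0 0;0 0 0 0")

```text
time_s: 34.02
eef_pos: [461.2, -165.0, 129.7]
eef_rot: [[0.998, -0.055, -0.027], [-0.056, -0.998, -0.007], [-0.027, 0.008, -1.0]]
ft_force: [0.4, 0.7, -0.0]
opening: 44.6
```

```bash
python3 st.py
python3 - <<'E'
from h import *
s=get_state();c=capture('wrist');cv2.imwrite('pics/w15.png',c['frame'][:,:,::-1])
import pickle;pickle.dump((np.array(s['eef_pos']),np.array(s['eef_rot']),c),open('w15.pkl','wb'))
E
```

```text
t 34.0167 q [-24.9  -4.2 108.   -1.   77.5  68.5] p [ 461.2 -165.   129.7]
[[0.998, -0.055, -0.027], [-0.056, -0.998, -0.007], [-0.027, 0.008, -1.0]] tilt 1.61 lowdir 13.9 F [ 0.4  0.7 -0. ] op 44.6
```

View pics/w15.png

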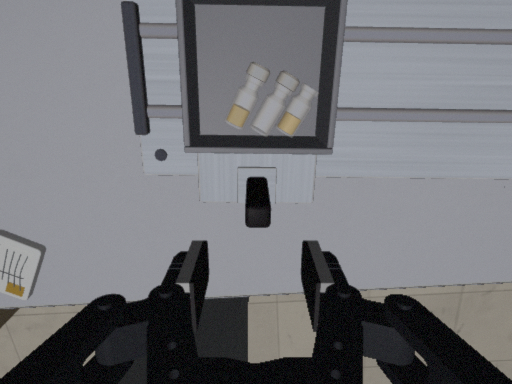

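Run:
```python
from wr import *
w=W('w15.pkl');print(w(258,214,88))
```

```text
[ 463.85 -167.02   88.  ]
```

Request:
move_arm(motion="1 0.5 22 0.006;1 0.5 24 0.006;1 0.3 20 0;0.5 0 10 0;0 0 3 0;0 0 0 0;0 0 0 0")

```text
time_s: 34.65
eef_pos: [464.4, -169.7, 53.8]
eef_rot: [[0.997, -0.07, -0.022], [-0.07, -0.997, -0.01], [-0.021, 0.011, -1.0]]
ft_force: [0.4, -0.0, 0.1]
opening: 45.3
```

```bash
python3 st.py
python3 - <<'E'
from h import *
s=get_state();c=capture('wrist');cv2.imwrite('pics/w16.png',c['frame'][:,:,::-1])
E
```

```text
t 34.65 q [-25.3   1.6 110.9  -1.1  68.4  69.2] p [ 464.4 -169.7   53.8]
[[0.997, -0.07, -0.022], [-0.07, -0.997, -0.01], [-0.021, 0.011, -1.0]] tilt 1.35 lowdir 24.1 F [ 0.4 -0.   0.1] op 45.3
```

View pics/w16.png

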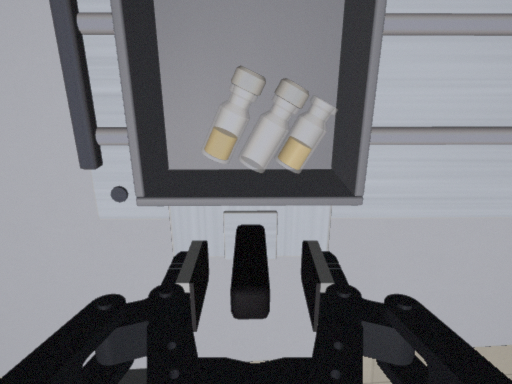

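Request:
move_arm(motion="-1 -2 2 0;0 0 0 0;0 0 0 0;0 0 0 0;0 0 0 0;0 0 0 0;0 0 0 0", claw=0, newtons=60)

```text
time_s: 35.28
eef_pos: [462.8, -167.3, 50.7]
eef_rot: [[0.997, -0.07, -0.023], [-0.071, -0.997, -0.008], [-0.023, 0.01, -1.0]]
ft_force: [-3.0, 0.9, 6.9]
opening: 15.3
```

```bash
python3 st.py
python3 - <<'E'
from h import *
s=get_state();c=capture('wrist');cv2.imwrite('pics/w17.png',c['frame'][:,:,::-1])
import pickle;pickle.dump((np.array(s['eef_pos']),np.array(s['eef_rot']),c),open('w17.pkl','wb'))
i=cv2.imread('pics/t13.png')[150:200,340:400];cv2.imwrite('pics/t13d.png',cv2.resize(i,None,fx=12,fy=12,interpolation=cv2.INTER_CUBIC))
i=cv2.imread('pics/scene0.png')[112:142,295:325];cv2.imwrite('pics/s0d.png',cv2.resize(i,None,fx=18,fy=18,interpolation=cv2.INTER_CUBIC))
E
```

```text
t 35.2833 q [-25.1   1.6 111.2  -1.1  68.2  69.4] p [ 462.8 -167.3   50.7]
[[0.997, -0.07, -0.023], [-0.071, -0.997, -0.008], [-0.023, 0.01, -1.0]] tilt 1.42 lowdir 20.0 F [-3.   0.9  6.9] op 15.3
```

View pics/w17.png

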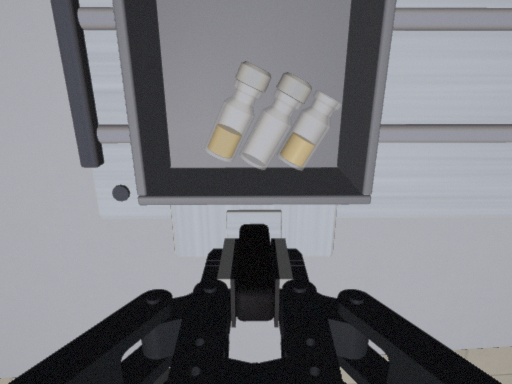

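View pics/t13d.png

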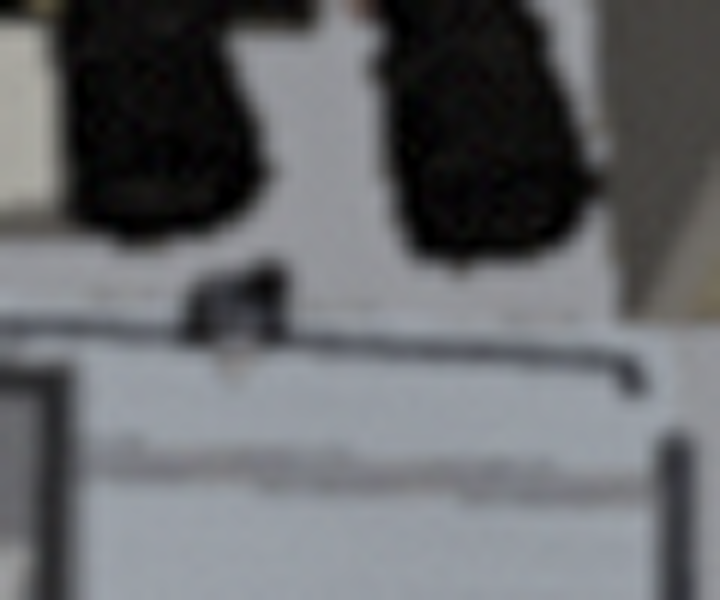

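View pics/s0d.png

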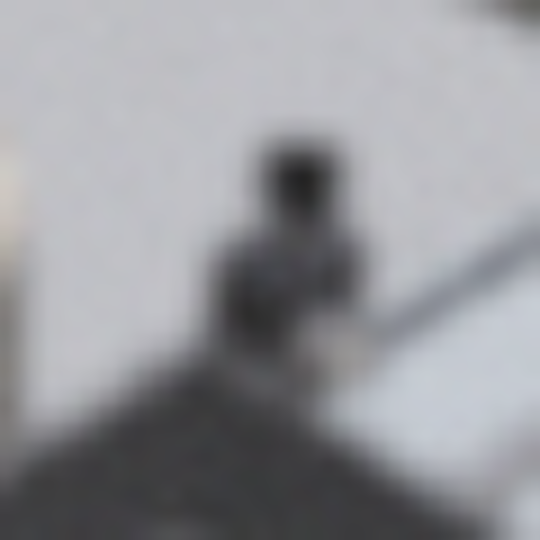

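Run:
```python
from wr import *
T=(340+235/12,150+358/12);S=(295+340/18,112+345/18)
print('ball',tri(T,S)); 
for z in (20,25,30,35,40):print(z,atz('top',*T,z),atz('scene',*S,z))
c=pickle.load(open('w17.pkl','rb'))[2]
p=np.array([541,-106,159.7]);R=np.array([[.924,-.166,.346],[-.319,-.833,.453],[.213,-.528,-.822]])
pickle.dump((p,R,c),open('w9.pkl','wb'));w=W('w9.pkl')
for z in (25,35):print('noses w9',w(407,135,z),w(431,133,z))
print('rim w9 z72',w(344,155,72),w(506,128,72),w(412,140,72))
i=cv2.imread('pics/w9.png')[100:200,320:512];cv2.imwrite('pics/w9c.png',cv2.resize(i,None,fx=4,fy=4,interpolation=cv2.INTER_CUBIC))
```

```text
ball (array([ 592.53, -280.93,   26.78]), np.float64(1.3515530884286437))
20 [ 594.79 -282.72   20.  ] [ 596.52 -288.66   20.  ]
25 [ 593.57 -281.17   25.  ] [ 593.12 -283.16   25.  ]
30 [ 592.35 -279.62   30.  ] [ 589.73 -277.66   30.  ]
35 [ 591.13 -278.07   35.  ] [ 586.33 -272.16   35.  ]
40 [ 589.92 -276.52   40.  ] [ 582.94 -266.67   40.  ]
noses w9 [ 596.58 -167.42   25.  ] [ 594.1  -183.01   25.  ]
noses w9 [ 595.46 -168.47   35.  ] [ 593.07 -183.48   35.  ]
rim w9 z72 [ 587.64 -132.02   72.  ] [ 583.   -220.24   72.  ] [ 587.62 -174.57   72.  ]
```

View pics/w9c.png

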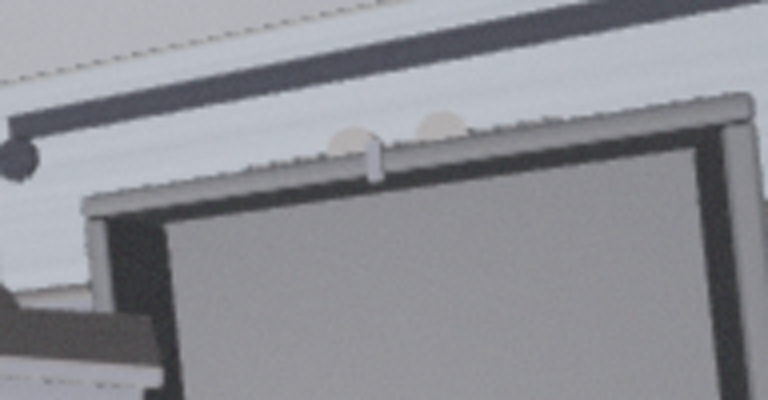

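Request:
move_arm(motion="0 3 0 0;0 6 0 0;0 9 0 0;0 10 0 0;0 10 0 0;0 10 0 0;0 10 0 0;0 8 0 0;0 6 0 0;0 4 0 0;0 2 0 0;0 0 0 0;0 0 0 0")

```text
time_s: 36.42
eef_pos: [457.2, -245.4, 50.8]
eef_rot: [[0.997, -0.07, -0.023], [-0.071, -0.997, -0.009], [-0.023, 0.011, -1.0]]
ft_force: [4.3, -0.8, 0.8]
opening: 15.0
```

```bash
python3 st.py
python3 - <<'E'
from h import *
c=capture('wrist');cv2.imwrite('pics/w18.png',c['frame'][:,:,::-1])
E
```

```text
t 36.4167 q [-33.1   5.5 107.2  -1.3  68.2  61.5] p [ 457.2 -245.4   50.8]
[[0.997, -0.07, -0.023], [-0.071, -0.997, -0.009], [-0.023, 0.011, -1.0]] tilt 1.43 lowdir 21.7 F [ 4.3 -0.8  0.8] op 15.0
```

View pics/w18.png

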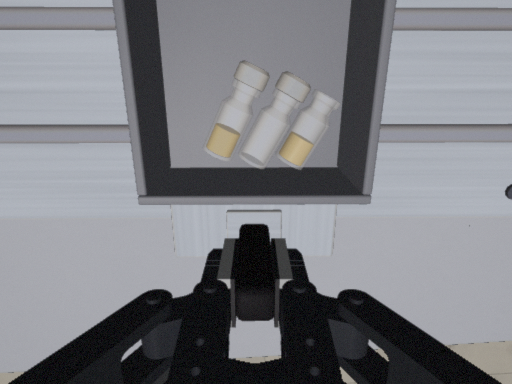

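Request:
move_arm(motion="0 2 0 0;0 2 0 0;0 2 0 0;0 2 0 0;0 0 0 0")

```text
time_s: 36.88
eef_pos: [456.7, -253.0, 50.8]
eef_rot: [[0.997, -0.07, -0.023], [-0.07, -0.998, -0.009], [-0.023, 0.01, -1.0]]
ft_force: [5.2, -1.2, -0.5]
opening: 14.7
```

Request:
move_arm(motion="0 2 0 0;0 2 0 0;0 0 0 0")

```text
time_s: 37.13
eef_pos: [456.4, -257.0, 50.7]
eef_rot: [[0.997, -0.07, -0.023], [-0.07, -0.998, -0.008], [-0.023, 0.01, -1.0]]
ft_force: [5.8, -0.1, -1.5]
opening: 15.5
```

Request:
move_arm(motion="0 2 0 0;0 1 0 0;0 0 0 0")

```text
time_s: 37.38
eef_pos: [456.3, -258.2, 50.7]
eef_rot: [[0.997, -0.07, -0.024], [-0.07, -0.998, -0.006], [-0.023, 0.007, -1.0]]
ft_force: [5.6, 9.1, 2.6]
opening: 15.3
```

Request:
move_arm(motion="0 1.5 0 0;0 1.5 0 0;0 0 0 0")

```text
time_s: 37.63
eef_pos: [456.1, -260.5, 50.7]
eef_rot: [[0.997, -0.069, -0.024], [-0.069, -0.998, -0.005], [-0.023, 0.006, -1.0]]
ft_force: [4.7, 8.7, 2.3]
opening: 15.0
```

Request:
move_arm(motion="0 1.5 0 0;0 1 0 0;0 0 0 0")

```text
time_s: 37.88
eef_pos: [455.8, -264.5, 50.7]
eef_rot: [[0.997, -0.069, -0.024], [-0.07, -0.998, -0.007], [-0.023, 0.009, -1.0]]
ft_force: [5.7, 1.6, -0.2]
opening: 15.4
```

Request:
move_arm(motion="0 1.5 0 0;0 1 0 0;0 0 0 0")

```text
time_s: 38.13
eef_pos: [455.6, -267.7, 50.8]
eef_rot: [[0.997, -0.07, -0.023], [-0.07, -0.998, -0.008], [-0.023, 0.01, -1.0]]
ft_force: [5.5, -1.5, -1.5]
opening: 15.4
```

Request:
move_arm(motion="0 1 0 0;0 1 0 0;0 0 0 0")

```text
time_s: 38.38
eef_pos: [455.5, -269.8, 50.8]
eef_rot: [[0.997, -0.07, -0.023], [-0.07, -0.998, -0.008], [-0.023, 0.01, -1.0]]
ft_force: [5.8, -0.8, -2.6]
opening: 15.3
```

Request:
move_arm(motion="0 1 0 0;0 0 0 0;0 0 0 0")

```text
time_s: 38.63
eef_pos: [455.4, -270.7, 50.8]
eef_rot: [[0.997, -0.07, -0.023], [-0.07, -0.998, -0.008], [-0.023, 0.01, -1.0]]
ft_force: [6.8, 0.6, -1.7]
opening: 15.3
```

Request:
move_arm(motion="0 1 0 0;0 0 0 0;0 0 0 0")

```text
time_s: 38.88
eef_pos: [455.3, -271.4, 50.7]
eef_rot: [[0.997, -0.07, -0.023], [-0.07, -0.998, -0.008], [-0.023, 0.009, -1.0]]
ft_force: [5.1, 0.6, -1.9]
opening: 15.1
```

```bash
python3 st.py
python3 - <<'E'
from h import *
for n in ('top','scene'):
  c=capture(n);cv2.imwrite(f'pics/{n}19.png',c['frame'][:,:,::-1])
i=cv2.imread('pics/top19.png')[150:210,320:400];cv2.imwrite('pics/t19c.png',cv2.resize(i,None,fx=10,fy=10,interpolation=cv2.INTER_CUBIC))
i=cv2.imread('pics/scene19.png')[95:165,280:370];cv2.imwrite('pics/s19c.png',cv2.resize(i,None,fx=8,fy=8,interpolation=cv2.INTER_CUBIC))
E
```

```text
t 38.8833 q [-35.5   7.2 105.4  -1.2  68.3  58.9] p [ 455.3 -271.4   50.7]
[[0.997, -0.07, -0.023], [-0.07, -0.998, -0.008], [-0.023, 0.009, -1.0]] tilt 1.42 lowdir 18.5 F [ 5.1  0.6 -1.9] op 15.1
```

View pics/t19c.png

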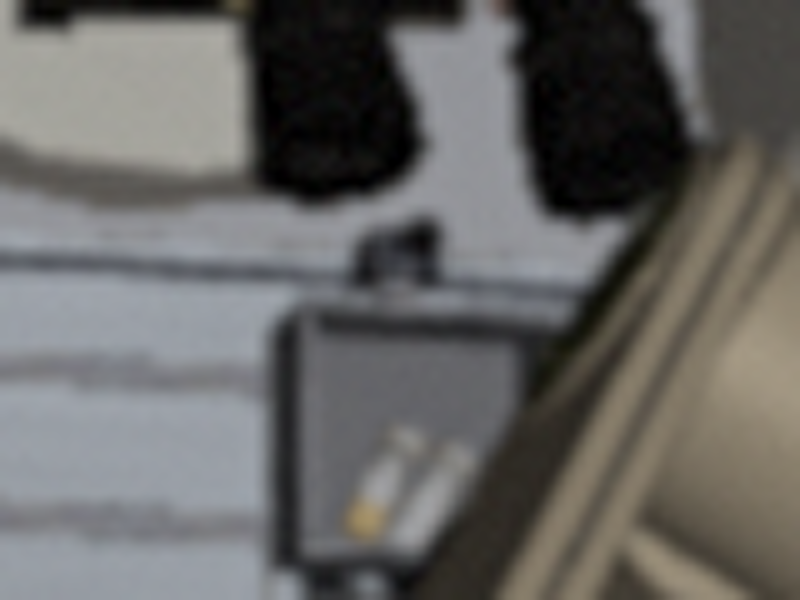

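View pics/s19c.png

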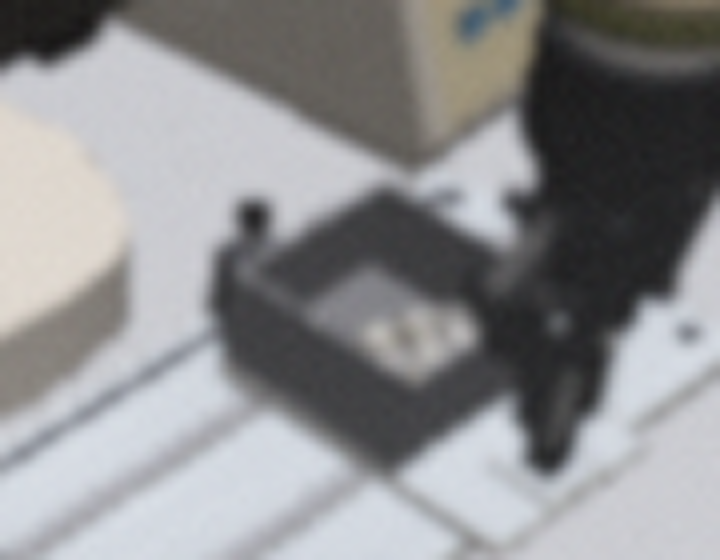

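Request:
move_arm(motion="0 1.5 0 0;0 0 0 0;0 0 0 0;0 0 0 0")

```text
time_s: 39.32
eef_pos: [455.3, -272.1, 50.7]
eef_rot: [[0.997, -0.069, -0.024], [-0.07, -0.998, -0.007], [-0.023, 0.008, -1.0]]
ft_force: [6.0, 5.2, 0.8]
opening: 15.6
```

Request:
move_arm(motion="0 -1 0 0;0 0 0 0;0 0 0 0;0 0 0 0")

```text
time_s: 39.65
eef_pos: [455.3, -271.7, 50.8]
eef_rot: [[0.997, -0.07, -0.023], [-0.07, -0.998, -0.008], [-0.023, 0.009, -1.0]]
ft_force: [5.7, 2.1, -0.6]
opening: 15.1
```

Request:
move_arm(motion="0 -1.5 0 0;0 0 0 0;0 0 0 0;0 0 0 0")

```text
time_s: 39.98
eef_pos: [455.4, -270.6, 50.8]
eef_rot: [[0.997, -0.07, -0.023], [-0.07, -0.998, -0.008], [-0.023, 0.01, -1.0]]
ft_force: [5.0, 0.2, -1.8]
opening: 15.4
```

Request:
move_arm(motion="0 -1 0 0;0 0 0 0;0 0 0 0;0 0 0 0")

```text
time_s: 40.32
eef_pos: [455.5, -269.9, 50.8]
eef_rot: [[0.997, -0.07, -0.023], [-0.07, -0.998, -0.009], [-0.023, 0.01, -1.0]]
ft_force: [5.5, -1.4, -2.6]
opening: 15.3
```

Request:
move_arm(motion="0 -1 0 0;0 0 0 0;0 0 0 0;0 0 0 0")

```text
time_s: 40.65
eef_pos: [455.5, -269.4, 50.8]
eef_rot: [[0.997, -0.07, -0.023], [-0.07, -0.997, -0.01], [-0.022, 0.011, -1.0]]
ft_force: [6.1, -3.5, -3.3]
opening: 14.9
```

Request:
move_arm(motion="0 1.3 0 0;0 0 0 0;0 0 0 0;0 0 0 0")

```text
time_s: 40.98
eef_pos: [455.5, -270.2, 50.8]
eef_rot: [[0.997, -0.07, -0.023], [-0.07, -0.998, -0.009], [-0.023, 0.01, -1.0]]
ft_force: [6.4, -0.6, -3.0]
opening: 14.8
```

```bash
python3 st.py
python3 - <<'E'
from h import *
for n in ('wrist','top'):
  c=capture(n);cv2.imwrite(f'pics/{n}20.png',c['frame'][:,:,::-1])
E
```

```text
t 40.9833 q [-35.4   7.1 105.5  -1.3  68.3  59.1] p [ 455.5 -270.2   50.8]
[[0.997, -0.07, -0.023], [-0.07, -0.998, -0.009], [-0.023, 0.01, -1.0]] tilt 1.42 lowdir 20.4 F [ 6.4 -0.6 -3. ] op 14.8
```

View pics/wrist20.png

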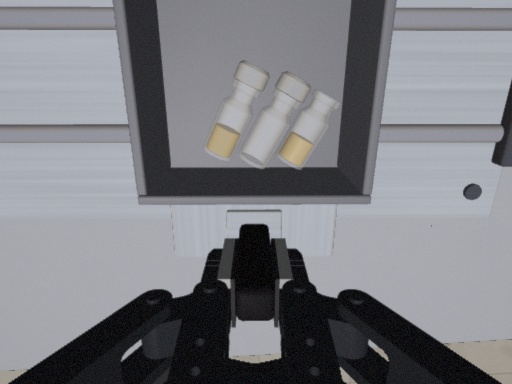

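View pics/top20.png

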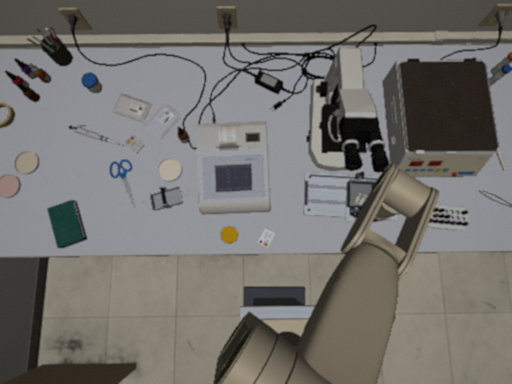

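Request:
move_arm(motion="0 0.4 0 0;0 0 0 0;0 0 0 0;0 0 0 0")

```text
time_s: 41.42
eef_pos: [455.4, -270.3, 50.7]
eef_rot: [[0.997, -0.07, -0.023], [-0.07, -0.998, -0.008], [-0.023, 0.01, -1.0]]
ft_force: [6.7, 0.4, -1.3]
opening: 15.2
```

```bash
python3 st.py; python3 -c "
from plant import *
close_job()"
```

```text
t 41.4167 q [-35.4   7.1 105.5  -1.2  68.3  59. ] p [ 455.4 -270.3   50.7]
[[0.997, -0.07, -0.023], [-0.07, -0.998, -0.008], [-0.023, 0.01, -1.0]] tilt 1.42 lowdir 19.3 F [ 6.7  0.4 -1.3] op 15.2
the job is handed in; nothing more can be done
```

The job is handed in at 41.4 s, with all the steps done in the order asked and the gripper still holding the post at the notch.

**Tray:** I gripped it by the black bar. The moves cannot tilt the tool directly, so I got about 35° of tilt by pushing against the arm's reach limit with the open end turned upward. Over the bin I turned it about the tool axis and the vials rolled off the open end. I then levelled the tool again and set the tray down empty at its old place.

**Vials:** The wrist pictures show all three lying in the bin, both straight after pouring and at the end.

**Carriage:** I slid it about 103 mm to the right by the post. The first nose resisted with about 9 N, then the ball snapped into the notch.
- **Notch position:** moving about 1.5 mm on gave +5 N and about 1.3 mm back gave −3.5 N. This puts the centre within about 1 mm of where I stopped (y ≈ −270.3), with only 0.4 N of force along the rail at the end.
- **Camera check:** the ball position from the cameras predicted about −271, which agrees.
- **Open points:** the notch itself is hidden in the last pictures, so the click rests on force and position. A sideways force of about 6.7 N on the post (along x) remained.

The cup, cartridge and dish were not approached and look unmoved in the last top picture.

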